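# Take the hot lid off the wax melter with the lid lifter

## Task

Open the wax melter without touching its hot lid: pick up the lid lifter from its wooden rest, hook it under the middle of the lid's loop handle and lift the lid off, keeping it balanced. Set the lid down flat on the marble tray, with the hook still in the loop until it stands there, clear of the paste tin; then unhook the lifter, lay it back in its rest as you found it and let go. The gripper must never touch the lid, and the things standing around stay where they are.

Things in the scene. Friction and masses are not known exactly. Their poses are not given: they have to be found in the camera images.
- melter: Fixed electric wax melter: white round jacket, outer diameter 120 mm, inner 108, rim 88 above the desk, dial on its front. Inside, a liner (diameter 80) whose rim at height 58 carries the lid, so that the lid lies sunk 24 below the jacket's rim with 10 of play all round. Stands left or right on the desk, the tray on the other side. Origin: centre of its underside, z up.
- lid: Round aluminium lid, diameter 88 mm, 6 thick, about 0.14 kg. On it stands a steel loop of 6 round bar: posts 27 either side of the centre along y, joined by a straight bar along y over the centre; 28 free between lid top and bar, 48 between posts. The hook enters along the lid's x, which points roughly away from the robot at the start. Origin: centre of underside, z up.
- loop (a point): Middle of the axis of the lid's loop bar, 37 mm above the underside of the lid; axes as the lid's. The lid hangs stably from here if the hook is within about 8 mm of the middle.
- lifter: Loose lid lifter, about 0.13 kg, lying level in its rest. Flat-sided dark wooden handle, 14 wide (y) mm, 20 high (z), from x = -75 to 45; then a ferrule and a round steel shaft, diameter 8, to x = 125, where the hook begins. Origin: on the handle's axis, the place to grip it; x toward the hook, z up in the rest. Balance point about x = 40.
- hook (a point): Where the loop bar should lie: centre of the upper face of the hook's tongue, at x = 132.5, y = 0, z = 9 mm of the lifter; axes as the lifter's. The tongue, 18 wide, 4 thick, 23 long, rises at 40 degrees from the shaft's end toward +x and +z, with a lip 8 high square to it at its end. Pitch the lifter 40 degrees, hook down, and the tongue is level; under 25 the shaft hits the melter's rim.
- lifter_rest: Fixed wooden rest: board 200 x 56 x 8 mm with two notched posts, at x = -62 (14 thick, notch floor 45 above the desk, 20 wide, for the handle) and x = 85 (12 thick, floor 51, 14 wide, for the shaft); the notch cheeks flare and rise 16 above the floors. The lifter lies with its origin 55 above this origin, axes the same. Origin: underside, x toward the hook end, z up.
- tray: Fixed flat marble tray, 104 (x) x 303 (y) x 10 high mm, its length (y) pointing roughly away from the robot. A paste tin stands on its far end; the middle and the near end are free. Origin: centre of its underside.
- paste_tin: Loose round white tin, diameter 66 mm, 22 high, standing on the far end of the tray. Origin: centre of its underside.
- bottle_left: Loose faceted bottle, 70 x 64 x 120 mm, bystander at the back of the desk. Origin: underside.
- bottle_right: Loose faceted bottle, 70 x 64 x 120 mm, bystander at the back of the desk. Origin: underside.
- cream_jar: Loose square white jar, 78 x 78 x 75 mm, bystander. Origin: underside.
- inkwell: Loose cut glass inkwell, 47 x 47 x 32 mm, bystander beyond the lifter's hook. Origin: underside.
- green_tin: Loose green tin, 41 x 57 x 18 mm, bystander beyond the lifter's hook. Origin: underside.

How it is judged:
On the way, in this order (a step that is already met when the one before it is completed fails the run):
1. the lid hangs level from the lifter's hook, lifted right out of the melter (z of lid in the frame of melter above 0.092 m and distance between loop and hook below 0.016 m and contact force between lid and lifter above 0.3 N and contact force between lid and melter below 0.05 N and angle between lid's own z axis and vertical below 0.26 rad), for 0.2 s.
2. the lid stands flat on the tray with the hook still in its loop (z of lid in the frame of tray between 0.007 and 0.013 m and contact force between lid and tray above 0.3 N and distance between loop and hook below 0.025 m and angle between lid's own z axis and vertical below 0.06 rad), for 0.1 s.
At the end, for the whole second after the job is handed in: The lid stands flat and still on the marble tray (its centre within the tray's outline, tilt under 3 degrees), and the lifter lies still and upright in its rest, within 22 mm along and 10 mm across and 6 mm in height of how it lay, hook end the same way (z of lid in the frame of tray between 0.007 and 0.013 m and x of lid in the frame of tray between -0.05 and 0.05 m and y of lid in the frame of tray between -0.15 and 0.15 m and angle between lid's own z axis and vertical below 0.05 rad and linear speed of each of lid, lifter below 0.01 m/s and contact force between lid and tray above 0.3 N and x of lifter in the frame of lifter_rest between -0.022 and 0.022 m and y of lifter in the frame of lifter_rest between -0.01 and 0.01 m and z of lifter in the frame of lifter_rest between 0.049 and 0.061 m and x of hook in the frame of lifter_rest above 0.1 m and angle between lifter's own z axis and vertical below 0.15 rad); the robot touches nothing.
It fails at once if the gripper or arm touches the hot lid (contact force between any of the fingers, the arm and lid above 0.3 N).
It fails at once if the lid loses its balance (tips more than 30 degrees) (angle between lid's own z axis and vertical above 0.52 rad).
It fails at once if the paste tin is moved more than 2 cm (distance of paste_tin from where it was at the start of the episode above 0.02 m).
It fails at once if a bottle, the jar, the inkwell or the green tin is moved more than 2 cm (distance of any of bottle_left, bottle_right, cream_jar, inkwell, green_tin from where it was at the start of the episode above 0.02 m).
It also fails if it takes over 64 s, if anything falls off the work surface, if the arm or the gripper's body presses on something with over 40 N, if the wrist force passes 120 N, or if a joint passes its speed limit or range.

## Robot

A 7-joint arm with a two-finger parallel gripper is mounted at the origin on a cart in front of the work surface, level with it; the furniture and walls round the work are solid. World frame = base frame: x ahead of the robot, y to its left, z up, the work surface at z = 0. Lengths are in m, angles in rad, forces in N, time in s.
With the tool pointing down it reaches from about 0.4 to 0.85 m from the base axis. Payload 10.4 kg.
Tool frame: the origin (TCP) lies at the very end of the fingers, on their centre line; the grasp point (between the pads) lies 19 mm behind it; z points along the fingers, y is the direction in which the jaws open and shut (so a half turn about z gives the same grasp; the last joint's range is limited). The gripper opens to 87 mm and grips with 3 to 60 N. Pads are 19 mm wide; open, the fingers measure 117 mm over their backs; the gripper's body (75 mm by 190 mm) begins 51 mm behind the grasp point.
Start: joints at [1.274, 0.332, -0.065, 1.46, 0.022, 1.35, -0.088], TCP at [0.169, -0.602, 0.197] pointing down, gripper open.
Joint ranges: [-2.6, 2.6], [-0.5, 2.12], [-1.47, 1.34], [0.16, 2.42], [-1.27, 4.41], [0.06, 2.06], [-2.6, 2.6]. Speed limits (rad/s): [2.22, 2.22, 2.79, 2.79, 3.14, 3.14, 3.14].

## Interface

Orientations are given as a unit quaternion [x, y, z, w].
In Python, from bench import r, eyes, job gives the robot as it stands. The module is installed in compiled form; this text tells all that it offers.
- The arm moves only by the tool play_rows, never from a script. Its argument "motion" is a list of rows, each a list of 7 numbers: the shift along the tool's x, y, z as a fraction of full scale, then the turn, a rotation vector about the tool's x, y, z as a fraction of full scale, then the opening in per cent of the stroke, from 0 (shut) to 100 (fully open). A call has 1 to 5 rows; each row is the pose to reach, as a shift and turn from the pose commanded when the call began, along the tool's axes at that moment; what a row does not reach only later rows make up. Full scale, the value 1, is 0.2 m for a shift and 90 degrees for a turn. A row lasts 1/8 s, in which the tool goes at most 62.5 mm and 10.7 degrees, less where a joint would pass 70% of its speed; a pose out of reach is approached as far as the arm can. A call with a number of a shift or a turn outside -1 to 1 is refused whole. A call with a gripper value outside its range is refused whole. The fingers move at their own pace and stop on an object; "squeeze" is the grip in N (left out, the last holds). Time passes only in rows, so rows that repeat a pose let the fingers close. It gives the time, the measured TCP pose, the force and the opening at its end, in the units of the state.
- r.read_state(): the state, without advancing time (a new reading comes with each control period).
- eyes.camera(name): name is "side" or "top"; returns a dict with "image" (384x512x3 uint8, red, green, blue), "mtx" (3x3 intrinsics, pixels), "R" (3x3) and "t" (3): a world point X has camera coordinates R X + t. Camera axes: x right, y down, z forward; pixel columns grow to the right and rows downward; lengths in m; the calibration is good to about 2 mm. A picture is of the moment at which its call begins. There is no depth.
- job.close_job(): hands the job in, once; it reports no verdict.
Trained networks look in a picture, given as the dict that the camera call returned (one of the last four; its "shot" number tells which), for a name from the list of things; names that differ only in an ending like _2 or _b are one class to them, and where a whole thing is asked for, a point or a joint stands for the part that bears it (a point fixed in the world has none). Each returns a list of dicts, best first, with "p" (0 to 1); they miss things now and then, are a little off and sometimes report something else, mostly with a low value. They report only what shows in the picture. A call takes as long as a camera call.
- eyes.regions_of(picture, label): "region" (384x512 bool, what is visible of it) and "xy" ([column, row] in pixels, amid what is visible of it).
- eyes.landmark_of(picture, label): "xy" ([column, row] in pixels: a listed point, or the origin of a listed thing).
The state is a dict: "time": time; "joint_positions": joint angles; "joint_vel": joint speeds; "joint_torque": joint torques, N m; "ee_pos": TCP position; "eef_rot": TCP orientation; "ft_force": force on the tool from outside, world axes, zero at the start; "torque": the same for the moment, N m; "width": finger opening in m.
Only numpy, scipy, OpenCV 4.12 (cv2) and the standard library are available. Lean on these libraries where they do the work, as an engineer would, in place of code of your own. Each camera call takes 0.05 s, during which the arm holds its last target. There are 200 camera calls.

## Working session

There is one attempt and no reset: what is moved stays moved. The work goes in short steps, Python scripts to look and compute and a tool call to move; the robot and the scene stay as the last step left them, time stands still between calls to the robot, and variables do not carry over. Pictures are saved under pics/ and viewed, about 8 in all and at most 12, crops included, and the job is handed in when it is done.

Besides the shell and the picture viewer there is one more tool, called after "Call:" as a command line: name --pt "numbers of a row" for each row, then --argument value for the rest. play_rows: Moves the arm, as the interface text tells. Shift numbers are shares of 0.2 m and turn numbers shares of 90 degrees, none past 1 either way. Its arguments: {"type":"object","properties":{"motion":{"type":"array","items":{"type":"array","items":{"type":"number"}}},"squeeze":{"type":"number"}},"required":["motion"]}

```bash
mkdir -p pics; cat > h.py <<'E'
import numpy as np, cv2
from bench import r, eyes, job
from scipy.spatial.transform import Rotation as Ro
def save(c,n): cv2.imwrite('pics/'+n, c['image'][:,:,::-1])
def proj(c,X): 
    p=c['mtx']@(c['R']@np.asarray(X,float)+c['t']); return p[:2]/p[2]
def ray(c,xy):
    d=np.linalg.solve(c['mtx'],[xy[0],xy[1],1]); d=c['R'].T@d; o=-c['R'].T@c['t']; return o,d/np.linalg.norm(d)
def atz(c,xy,z):
    o,d=ray(c,xy); return o+d*(z-o[2])/d[2]
def tri(rs):
    A=0;b=0
    for o,d in rs:
        P=np.eye(3)-np.outer(d,d);A=A+P;b=b+P@o
    return np.linalg.solve(A,b)
E
python3 - <<'E'
from h import *
np.set_printoptions(precision=3,suppress=True)
s=r.read_state();print(s)
cs={n:eyes.camera(n) for n in('side','top')}
for n,c in cs.items(): save(c,n+'0.png');print(n,-c['R'].T@c['t'],c['R'])
for l in ['melter','lid','loop','lifter','hook','lifter_rest','tray','paste_tin','inkwell','green_tin','cream_jar','bottle_left','bottle_right']:
    q={n:eyes.landmark_of(c,l) for n,c in cs.items()}
    for n in q: print(l,n,[(np.round(d['xy'],1).tolist(),round(d['p'],2)) for d in q[n][:2]], end=' ')
    if q['side'] and q['top']:
        rs=[ray(cs[n],q[n][0]['xy']) for n in q]; X=tri(rs); print(X,[np.linalg.norm(np.cross(X-o,d)).round(4) for o,d in rs])
    else: print()
E
```

```text
{'time': 0.0, 'joint_positions': array([ 1.274,  0.333, -0.065,  1.461,  0.022,  1.35 , -0.089]), 'joint_vel': array([-0.   , -0.   , -0.   ,  0.   ,  0.001, -0.   ,  0.   ]), 'joint_torque': array([ -0.   , -62.327,   0.024, -38.99 ,  -0.061,   0.04 ,   0.   ]), 'ee_pos': array([ 0.169, -0.601,  0.196]), 'eef_rot': array([ 0.991,  0.136, -0.   , -0.001]), 'ft_force': array([-0.084, -0.802, -0.679]), 'torque': array([ 0.004, -0.009, -0.051]), 'width': 0.08687744274959794}
side [0.343 0.735 0.465] [[-0.947 -0.322  0.018]
 [-0.163  0.43  -0.888]
 [ 0.278 -0.843 -0.46 ]]
top [ 0.449 -0.006  0.932] [[-0.008 -1.    -0.022]
 [-0.992  0.011 -0.129]
 [ 0.129  0.021 -0.991]]
melter side [] melter top [([185.8, 218.6], 0.72)] 
lid side [([275.0, 248.5], 0.82)] lid top [([179.5, 216.2], 0.92)] [0.498 0.186 0.058] [np.float64(0.003), np.float64(0.003)]
loop side [([270.6, 229.5], 0.6)] loop top [([175.3, 215.3], 0.93)] [0.502 0.189 0.096] [np.float64(0.0011), np.float64(0.0011)]
lifter side [([332.7, 208.1], 0.61), ([269.3, 227.4], 0.41)] lifter top [([259.2, 241.1], 0.96)] [ 0.434 -0.007  0.045
[... 798 characters left out ...]
0.037 0.009] [np.float64(0.0033), np.float64(0.0033)]
green_tin side [([236.9, 200.4], 0.87)] green_tin top [([183.4, 215.0], 0.6), ([271.3, 159.0], 0.56)] [0.531 0.174 0.132] [np.float64(0.0341), np.float64(0.0341)]
cream_jar side [([218.2, 181.0], 0.78), ([203.9, 202.1], 0.37)] cream_jar top [([299.3, 130.4], 0.91), ([244.2, 158.8], 0.57)] [ 0.731 -0.114  0.003] [np.float64(0.0028), np.float64(0.0028)]
bottle_left side [([190.2, 219.4], 0.97)] bottle_left top [([223.1, 134.3], 0.56)] [0.713 0.085 0.011] [np.float64(0.0044), np.float64(0.0044)]
bottle_right side [([202.1, 202.6], 0.78)] bottle_right top [([258.9, 136.4], 0.75)] [ 0.72  -0.006 -0.001] [np.float64(0.0057), np.float64(0.0057)]
```

View pics/top0.png

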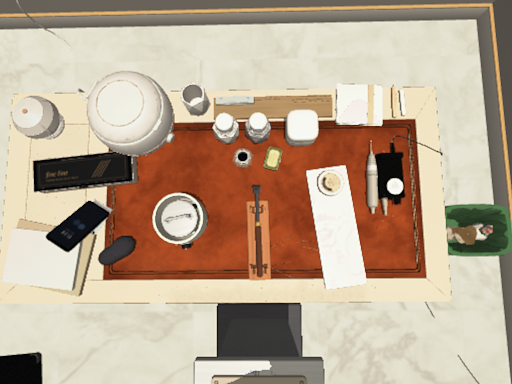

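View pics/side0.png

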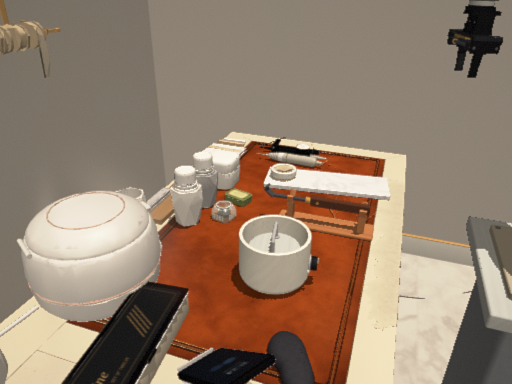

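```bash
python3 - <<'E'
from h import *
np.set_printoptions(precision=4,suppress=True)
c=eyes.camera('top')
im=c['image'][:,:,::-1]
a=cv2.resize(im[185:250,140:220],None,fx=5,fy=5,interpolation=cv2.INTER_CUBIC)
b=cv2.resize(im[175:285,235:285],None,fx=5,fy=5,interpolation=cv2.INTER_CUBIC)
o=np.zeros((550,660,3),np.uint8);o[:325,:400]=a;o[:550,405:655]=b
cv2.imwrite('pics/crop1.png',o)
def hom(mask,z):
    ys,xs=np.nonzero(mask); return np.array([atz(c,(x,y),z)[:2] for x,y in zip(xs,ys)])
for l,z in [('lifter',.055),('lifter_rest',.008),('tray',.01),('melter',.088),('lid',.064),('paste_tin',.032)]:
    for g in eyes.regions_of(c,l)[:1]:
        P=hom(g['region'],z); R=cv2.minAreaRect((P*1000).astype(np.float32)); print(l,round(g['p'],2),len(P),R, P.mean(0),'x',P[:,0].min(),P[:,0].max())
        if l=='lifter':
            k=np.polyfit(P[:,0],P[:,1],1);print('yaw',np.arctan(k[0]),k)
E
```

```text
lifter 0.95 427 ((466.2327880859375, -3.699373245239258), (213.95132446289062, 14.84051513671875), 1.0192787647247314) [ 0.4528 -0.0042] x 0.3593401530883419 0.5731515469019909
yaw 0.022809817657942624 [ 0.0228 -0.0145]
lifter_rest 0.86 1306 ((442.1007385253906, -4.511247634887695), (198.9128875732422, 55.63746643066406), 1.3763600587844849) [ 0.4414 -0.0039] x 0.3423718927931822 0.541016825801659
tray 0.67 4405 ((475.2235107421875, -199.3881072998047), (303.0510559082031, 107.76634979248047), 8.09744930267334) [ 0.456  -0.2012] x 0.31976275758594086 0.6292841482009713
melter 0.83 1263 ((492.2442932128906, 180.13262939453125), (128.6065673828125, 118.93556213378906), 56.05859375) [0.4898 0.1786] x 0.4227449357722881 0.5538852198303087
lid 0.65 1028 ((495.0610656738281, 185.80499267578125), (84.65460968017578, 84.9349365234375), 0.6396307945251465) [0.4948 0.1855] x 0.4528346013436656 0.5372886689933338
paste_tin 0.57 550 ((580.82666015625, -185.14907836914062), (61.567832946777344, 66.76941680908203), 43.927947998046875) [ 0.5809 -0.1854] x 0.549037954893055 0.612578579473023
```

View pics/crop1.png

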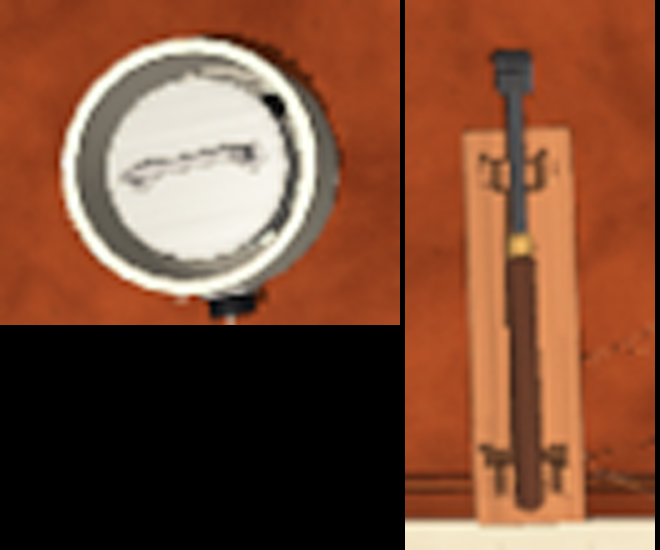

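Call:
play_rows --pt "0.7 -0.84 0 0 0 0 100" --pt "0.7 -0.84 0 0 0 0 100" --pt "0.7 -0.84 0 0 0 0 100" --pt "0.7 -0.84 0 0 0 0 100" --squeeze 50

```text
time: 2.25
ee_pos: [0.2599, -0.3994, 0.1972]
eef_rot: [0.99, 0.138, 0.0, 0.0]
ft_force: [0.6, -0.6, 0.1]
width: 0.0871
```

Call:
play_rows --pt "0.7 -0.84 0 0 0 0 100" --pt "0.7 -0.84 0 0 0 0 100" --pt "0.7 -0.84 0 0 0 0 100" --pt "0.7 -0.84 0 0 0 0 100"

```text
time: 2.75
ee_pos: [0.3488, -0.1997, 0.1972]
eef_rot: [0.99, 0.138, 0.0, 0.001]
ft_force: [0.2, -0.5, -0.2]
width: 0.087
```

Call:
play_rows --pt "0.7 -0.84 0 0 0 0.16 100" --pt "0.7 -0.84 0 0 0 0.16 100" --pt "0.7 -0.84 0 0 0 0.16 100" --pt "0.7 -0.84 0 0 0 0.16 100" --pt "0.7 -0.84 0 0 0 0.16 100"

```text
time: 3.38
ee_pos: [0.4378, 0.0001, 0.1971]
eef_rot: [1.0, 0.014, 0.0, -0.0]
ft_force: [0.2, -1.1, -0.1]
width: 0.0871
```

```bash
cat >> h.py <<'E'
import sys
np.set_printoptions(precision=4,suppress=True)
def liftR(yaw,pitch): # tool rot for lifter yaw, hook-down pitch (grip as in the rest)
    return Ro.from_euler('z',yaw)*Ro.from_euler('y',pitch)*Ro.from_euler('x',np.pi)
def go(p,R):
    s=r.read_state(); R0=Ro.from_quat(s['eef_rot']); p0=s['ee_pos']
    print('now',p0,'err vs tgt',p-p0,'F',s['ft_force'],'w',s['width'],'t',s['time'])
    print('row',(R0.inv().apply(p-p0)/.2).round(3),((R0.inv()*R).as_rotvec()/(np.pi/2)).round(3))
E
python3 - <<'E'
from h import *
s=r.read_state();print(s['joint_positions'])
go(np.array([.434,-.0045,.037]),liftR(.022,0))
c=eyes.camera('top'); save(c,'top1.png')
# bar estimate
for a in ((165,220),(191.6,215.4)): print(atz(c,a,.095))
E
```

```text
[ 0.7298 -0.0619 -0.7884  1.8881 -0.0463  1.2966 -1.5881]
now [0.4378 0.0001 0.1971] err vs tgt [-0.0038 -0.0046 -0.1601] F [ 0.1772 -1.0776 -0.0941] w 0.08710162872354996 t 3.375
row [-0.02   0.023  0.801] [-0.    -0.001  0.004]
[0.49   0.2127 0.095 ]
[0.5001 0.1507 0.095 ]
```

Call:
play_rows --pt "-0.02 0.023 0.3 0 0 0.004 100" --pt "-0.02 0.023 0.6 0 0 0.004 100" --pt "-0.02 0.023 0.8 0 0 0.004 100" --pt "-0.02 0.023 0.8 0 0 0.004 100" --pt "-0.02 0.023 0.8 0 0 0.004 100"

```text
time: 4.05
ee_pos: [0.4341, -0.0083, 0.0384]
eef_rot: [1.0, 0.008, 0.001, 0.0]
ft_force: [-0.4, 0.1, 0.2]
width: 0.0871
```

Call:
play_rows --pt "0 0 0 0 0 0 0" --pt "0 0 0 0 0 0 0" --pt "0 0 0 0 0 0 0" --pt "0 0 0 0 0 0 0" --pt "0 0 0 0 0 0 0" --squeeze 50

```text
time: 4.68
ee_pos: [0.4332, -0.0076, 0.0369]
eef_rot: [1.0, 0.008, 0.0, 0.0]
ft_force: [1.0, -0.5, -0.4]
width: 0.0448
```

Call:
play_rows --pt "0 0 0 0 0 0 0" --pt "0 0 0 0 0 0 0" --pt "0 0 0 0 0 0 0" --pt "0 0 0 0 0 0 0"

```text
time: 5.18
ee_pos: [0.4332, -0.0075, 0.0368]
eef_rot: [1.0, 0.008, 0.0, -0.0]
ft_force: [-0.2, 1.3, 0.2]
width: 0.0122
```

```bash
python3 - <<'E'
from h import *
s=r.read_state();print(s['ee_pos'],s['ft_force'],s['torque'],s['width'])
cs={n:eyes.camera(n) for n in('side','top')}
im=cs['side']['image'][:,:,::-1]; tp=cs['top']['image'][:,:,::-1]
a=cv2.resize(im[150:300,230:390],None,fx=3,fy=3,interpolation=cv2.INTER_CUBIC)
b=cv2.resize(tp[175:285,235:285],None,fx=4,fy=4,interpolation=cv2.INTER_CUBIC)
o=np.zeros((450,690,3),np.uint8);o[:450,:480]=a;o[:440,485:685]=b
cv2.imwrite('pics/grip.png',o)
E
```

```text
[ 0.4332 -0.0075  0.0368] [-0.2338  1.3255  0.1817] [ 0.1991 -0.0156  0.0601] 0.012182669417659026
```

View pics/grip.png

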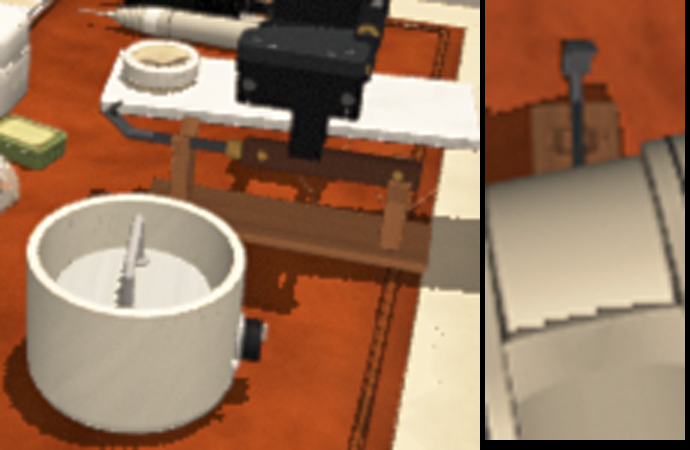

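Call:
play_rows --pt "0 0 0 0 0 0 0" --pt "0 0 0 0 0 0 0" --squeeze 60

```text
time: 5.52
ee_pos: [0.4345, -0.0087, 0.0384]
eef_rot: [1.0, 0.008, 0.001, 0.001]
ft_force: [-4.5, -3.3, 22.1]
width: 0.0039
```

Call:
play_rows --pt "0 0 -0.1 0 0 0 0" --pt "0 0 -0.2 0 0 0 0" --pt "0 0 -0.3 0 0 0 0" --pt "0 0 -0.4 0 0 0 0" --pt "0 0 -0.4 0 0 0 0"

```text
time: 6.15
ee_pos: [0.4341, -0.0079, 0.1179]
eef_rot: [1.0, 0.008, 0.001, 0.001]
ft_force: [-0.2, 0.0, 0.1]
width: 0.0004
```

```bash
python3 - <<'E'
from h import *
s=r.read_state();print(s['ee_pos'],s['ft_force'],s['torque'],s['width'],s['joint_positions'])
cs={n:eyes.camera(n) for n in('side','top')}
im=cs['side']['image'][:,:,::-1]; tp=cs['top']['image'][:,:,::-1]
a=cv2.resize(im[130:300,230:390],None,fx=3,fy=3,interpolation=cv2.INTER_CUBIC)
b=cv2.resize(tp[165:250,140:180+100],None,fx=3,fy=3,interpolation=cv2.INTER_CUBIC)
o=np.zeros((510,790,3),np.uint8);o[:510,:480]=a;o[:255,485:785]=b
cv2.imwrite('pics/lift.png',o)
for l in ('hook','loop','lid','lifter'):
    q={n:eyes.landmark_of(c,l) for n,c in cs.items()}
    for n in q: print(l,n,[(np.round(d['xy'],1).tolist(),round(d['p'],2)) for d in q[n][:2]], end=' ')
    if q['side'] and q['top']:
        rs=[ray(cs[n],q[n][0]['xy']) for n in q]; X=tri(rs); print(X,[np.linalg.norm(np.cross(X-o,d)).round(4) for o,d in rs])
E
```

```text
[ 0.4341 -0.0079  0.1179] [-0.1792  0.0199  0.143 ] [ 0.0724  0.0024 -0.0396] 0.0003588590483513988 [ 0.7335  0.0157 -0.8124  2.0053  0.014   1.1232 -1.6398]Traceback (most recent call last):
  File "<stdin>", line 7, in <module>
ValueError: could not broadcast input array from shape (255,420,3) into shape (255,300,3)
```

```bash
python3 - <<'E'
from h import *
cs={n:eyes.camera(n) for n in('side','top')}
im=cs['side']['image'][:,:,::-1]; tp=cs['top']['image'][:,:,::-1]
a=cv2.resize(im[130:300,230:390],None,fx=3,fy=3,interpolation=cv2.INTER_CUBIC)
b=cv2.resize(tp[165:285,225:325],None,fx=3,fy=3,interpolation=cv2.INTER_CUBIC)
o=np.zeros((510,790,3),np.uint8);o[:510,:480]=a;o[:360,485:785]=b
cv2.imwrite('pics/lift.png',o)
for l in ('hook','loop','lid','lifter','lifter_rest'):
    q={n:eyes.landmark_of(c,l) for n,c in cs.items()}
    for n in q: print(l,n,[(np.round(d['xy'],1).tolist(),round(d['p'],2)) for d in q[n][:2]], end=' ')
    if q['side'] and q['top']:
        rs=[ray(cs[n],q[n][0]['xy']) for n in q]; X=tri(rs); print(X,[np.linalg.norm(np.cross(X-o,d)).round(4) for o,d in rs])
print(proj(cs['side'],r.read_state()['ee_pos']),proj(cs['side'],[.434,-.0045,.055]),proj(cs['side'],[.434,-.0045,.036]))
E
```

```text
hook side [([268.5, 192.1], 0.9)] hook top [([260.7, 192.3], 0.69), ([300.8, 129.9], 0.27)] [ 0.5629 -0.0097  0.0544] [np.float64(0.0054), np.float64(0.0054)]
loop side [([271.3, 230.7], 0.93)] loop top [([178.2, 216.9], 0.72), ([225.9, 137.1], 0.48)] [0.5    0.1837 0.0903] [np.float64(0.0029), np.float64(0.0029)]
lid side [([275.6, 246.9], 0.98)] lid top [([329.3, 181.9], 0.61), ([181.2, 216.4], 0.57)] [ 0.6196 -0.2413 -0.2536] [np.float64(0.0082), np.float64(0.0082)]
lifter side [([331.5, 207.8], 0.81), ([271.5, 232.5], 0.49)] lifter top [] lifter_rest side [([328.6, 227.2], 0.61), ([272.4, 270.8], 0.4)] lifter_rest top [] [334.4883 175.9264] [330.744  203.8945] [329.8446 211.945 ]
```

View pics/lift.png

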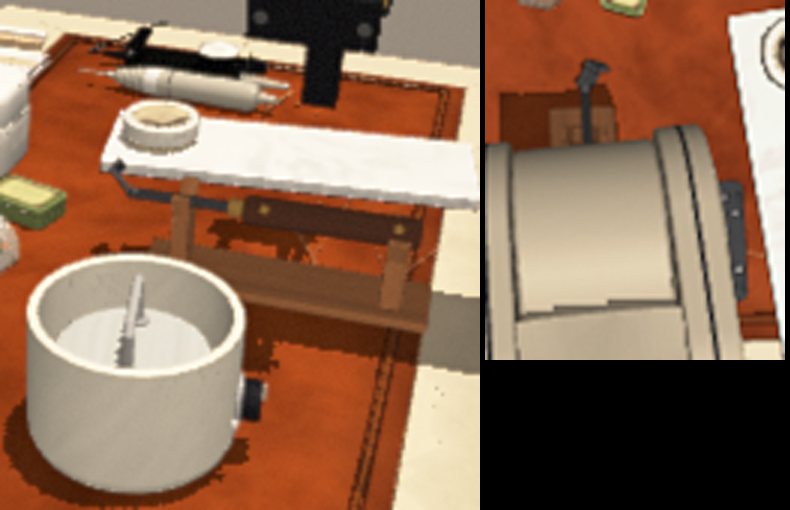

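```bash
python3 - <<'E'
from h import *
c=eyes.camera('side')
p0=np.array([.169,-.602,.196]); yt=np.array([.27,-.964,0])
print([proj(c,p0+k*yt) .round(1)for k in(-.05,0,.05)], proj(c,[.169,-.602,.22]))
s=r.read_state();print(s['ee_pos'],s['joint_positions'])
a0=cv2.imread('pics/side0.png')[20:110,430:512]
a=cv2.resize(a0,None,fx=5,fy=5,interpolation=cv2.INTER_CUBIC)
for k in(-.05,0,.05):
    u=(proj(c,p0+k*yt)-[430,20])*5; cv2.circle(a,tuple(int(v) for v in u),4,(0,0,255),-1)
b0=c['image'][120:240,270:340,::-1].copy(); b=cv2.resize(b0,None,fx=4,fy=4,interpolation=cv2.INTER_CUBIC)
u=(proj(c,s['ee_pos'])-[270,120])*4; cv2.circle(b,tuple(int(v) for v in u),4,(0,0,255),-1)
o=np.zeros((480,700,3),np.uint8);o[:450,:410]=a;o[:480,415:695]=b
cv2.imwrite('pics/tip.png',o)
E
```

```text
[array([468.5,  87.2]), array([461.7,  83.1]), array([455.4,  79.3])] [463.7498  74.7947]
[ 0.4332 -0.0076  0.1168] [ 0.7333  0.0172 -0.8124  2.0065  0.0139  1.1233 -1.6397]
```

View pics/tip.png

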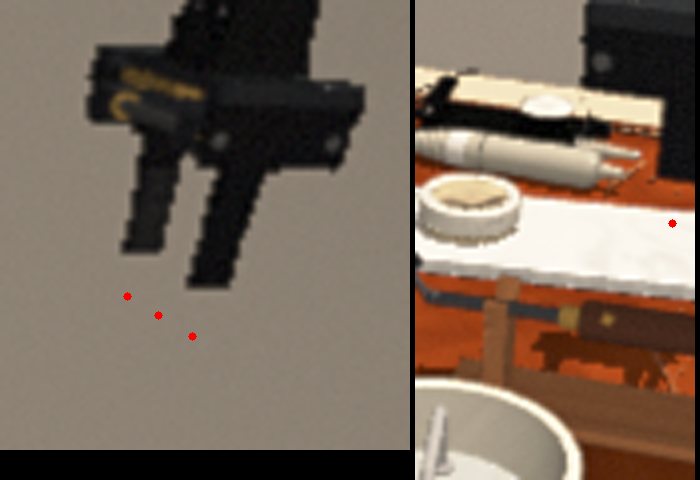

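```bash
python3 - <<'E'
from h import *
c=eyes.camera('side')
# tip centres: closed pose (centre of visible near edge), open start pose
for P,xy in (([.4332,-.0076,.1168],(230+320/3,130+105/3)),([.169,-.602,.196],(430+175/5,20+268/5))):
    for h in (.015,.02,.025,.03): print(h,proj(c,np.array(P)+[0,0,h]),end=' ')
    print('seen',xy)
im=c['image'][120:190,300:360].astype(int).sum(2)
print(im[30:62:2,26:54:2])
E
```

```text
0.015 [335.2547 169.0066] 0.02 [335.5173 166.672 ] 0.025 [335.7814 164.3239] 0.03 [336.047  161.9623] seen (336.6666666666667, 165.0)
0.015 [462.9882  77.9392] 0.02 [463.4107  76.1949] 0.025 [463.8348  74.444 ] 0.03 [464.2605  72.6862] seen (465.0, 73.6)
[[655 653 673 137  54  49  54  58  39 547 671 670 669 669]
 [304 216 294  51  55  57  57  53  35 632 677 675 676 671]
 [219 187 162  59  57  55  55  59  47 217 313 336 448 557]
 [246 251 217  56  64  66  49  65  62 141 149 223 227 245]
 [424 278 209  50  53  65  61  52  74 238 240 230 231 216]
 [394 295 160  56  66  49  52  51  91 262 253 251 241 241]
 [271 275 143  58  53  47  51  57 123 242 232 232 226 224]
 [259 274 187 119  94  73  60  61 242 254 254 244 240 243]
 [248 250 273 285 288 289 276 226 266 259 267 261 256 251]
 [241 245 255 271 270 269 270 266 271 268 257 246 244 245]
 [258 251 247 238 236 239 241 243 250 266 265 256 247 251]
 [695 662 575 494 458 394 380 336 277 264 273 264 257 257]
 [734 734 732 728 732 735 740 739 740 743 752 676 604 523]
 [732 737 733 733 731 721 722 728 731 733 733 733 734 735]
 [729 728 733 736 734 734 730 724 724 724 728 731 732 730]
 [735 731 725 728 733 734 734 733 733 734 732 729 725 725]]
```

Call:
play_rows --pt "0 -0.012 0 0 0 0 50" --pt "0 -0.012 0 0 0 0 50" --pt "0 -0.012 0 0 0 0 50" --pt "0 -0.012 0 0 0 0 50" --pt "0 -0.012 0 0 0 0 50"

```text
time: 7.58
ee_pos: [0.4332, -0.0053, 0.1168]
eef_rot: [1.0, 0.008, 0.0, 0.0]
ft_force: [0.3, -0.8, -0.5]
width: 0.0403
```

Call:
play_rows --pt "0 0 0.1 0 0 0 50" --pt "0 0 0.2 0 0 0 50" --pt "0 0 0.35 0 0 0 50" --pt "0 0 0.45 0 0 0 50" --pt "0 0 0.53 0 0 0 50"

```text
time: 8.2
ee_pos: [0.433, -0.0053, 0.01]
eef_rot: [1.0, 0.008, -0.0, -0.0]
ft_force: [-0.6, -0.6, 0.8]
width: 0.0436
```

Call:
play_rows --pt "0 0 0 0 0 0 50" --pt "0 0 0 0 0 0 0" --pt "0 0 0 0 0 0 0" --pt "0 0 0 0 0 0 0" --pt "0 0 0 0 0 0 0" --squeeze 60

```text
time: 8.82
ee_pos: [0.4336, -0.0053, 0.0112]
eef_rot: [1.0, 0.008, 0.0, 0.0]
ft_force: [0.6, -0.7, 1.5]
width: 0.0187
```

Call:
play_rows --pt "0 0 0 0 0 0 0" --pt "0 0 0 0 0 0 0" --pt "0 0 0 0 0 0 0"

```text
time: 9.2
ee_pos: [0.4335, -0.0053, 0.0111]
eef_rot: [1.0, 0.008, 0.0, 0.0]
ft_force: [-0.1, -1.2, 5.4]
width: 0.0186
```

```bash
python3 - <<'E'
from h import *
s=r.read_state();print(s['ee_pos'],s['ft_force'],s['torque'],s['width'])
E
```

```text
[ 0.4335 -0.0053  0.0111] [-0.0577 -1.2493  5.4487] [-0.1218 -0.1124  0.0065] 0.018618699838501864
```

```bash
python3 - <<'E'
from h import *
cs={n:eyes.camera(n) for n in('side','top')}
im=cs['side']['image'][:,:,::-1]; tp=cs['top']['image'][:,:,::-1]
a=cv2.resize(im[170:240,255:365],None,fx=5,fy=5,interpolation=cv2.INTER_CUBIC)
b=cv2.resize(tp[180:220,240:280],None,fx=5,fy=5,interpolation=cv2.INTER_CUBIC)
o=np.zeros((350,760,3),np.uint8);o[:350,:550]=a;o[:200,555:755]=b
cv2.imwrite('pics/roll.png',o)
E
```

```text
(no output)
```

View pics/roll.png

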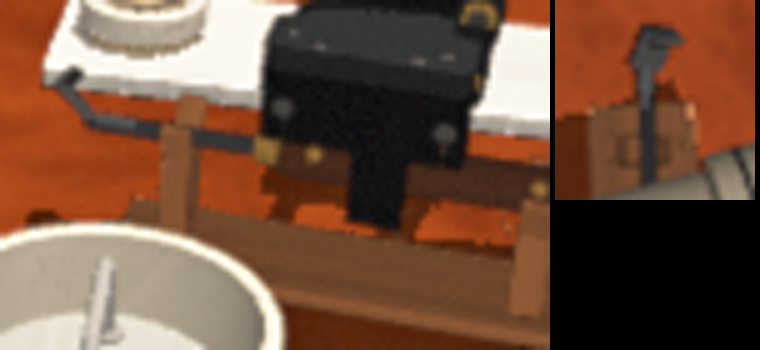

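```bash
cat > fit.py <<'E'
from h import *
from scipy.optimize import differential_evolution
a=np.deg2rad(40); u=np.array([np.cos(a),0,np.sin(a)]); n=np.array([-np.sin(a),0,np.cos(a)])
T=np.array([.1325,0,.009]) # centre of upper face
def box(c,ax,ext): return np.array([c+sum(s*e*x for s,e,x in zip(S,ext,ax)) for S in np.array(np.meshgrid([-1,1],[-1,1],[-1,1])).reshape(3,-1).T])
yv=np.array([0,1.,0])
tongue=box(T-n*.002,(u,yv,n),(.0115,.009,.002))
lip=box(T+u*.0115+u*(-.002)+n*.004,(u,yv,n),(.002,.009,.004))
shaft=box(np.array([.11,0,0]),(np.array([1.,0,0]),yv,np.array([0,0,1.])),(.015,.004,.004))
def mask(c,X,R,win):
    x0,y0,x1,y1=win; S=8
    m=np.zeros(((y1-y0)*S,(x1-x0)*S),np.uint8)
    for b in (tongue,lip,shaft):
        P=np.array([proj(c,X+R@v) for v in b]); P=((P+.5-[x0,y0])*S).astype(np.int32)
        cv2.fillConvexPoly(m,cv2.convexHull(P),1)
    return cv2.resize(m.astype(np.float32),(x1-x0,y1-y0),interpolation=cv2.INTER_AREA)
def dark(c,win,th=(85,130)):
    x0,y0,x1,y1=win; im=c['image'][y0:y1,x0:x1].astype(float)
    red=im[...,0]-im[...,2]   # desk is strongly red, the hook is grey
    return np.clip((60-red)/40,0,1)*(im.sum(2)<330)
E
python3 - <<'E'
from fit import *
np.random.seed(0)
c={n:eyes.camera(n) for n in('side','top')}
s=r.read_state()
wt=(244,180,276,198); D=dark(c['top'],wt)
print((D*9).astype(int))
def cost(v):
    x,y,z,roll,yaw,pit=v
    R=(Ro.from_euler('z',yaw)*Ro.from_euler('y',pit)*Ro.from_euler('x',roll)).as_matrix()
    return np.abs(mask(c['top'],np.array([x,y,z]),R,wt)-D).sum()
for phi in range(-90,91,15):
    f=differential_evolution(lambda w:cost([w[0],w[1],.055,np.deg2rad(phi),w[2],0]),[(.415,.45),(-.02,.01),(-.06,.1)],maxiter=25,popsize=8,seed=1)
    print(phi,round(f.fun,1),f.x)
E
```

```text
[[0 0 0 0 0 0 0 0 0 0 0 0 0 0 0 0 0 0 0 0 0 0 0 0 0 0 0 0 0 0 0 0]
 [0 0 0 0 0 0 0 0 0 0 0 0 0 0 0 0 0 0 0 0 0 0 0 0 0 0 0 0 0 0 0 0]
 [0 0 0 0 0 0 0 0 0 0 0 0 0 0 0 0 0 0 0 0 0 0 0 0 0 0 0 0 0 0 0 0]
 [0 0 0 0 0 0 0 0 0 0 0 0 0 0 0 0 0 0 0 0 0 0 0 0 0 0 0 0 0 0 0 0]
 [0 0 0 0 0 0 0 0 0 0 0 0 0 0 0 0 0 0 0 0 0 0 0 0 0 0 0 0 0 0 0 0]
 [0 0 0 0 0 0 0 0 0 0 0 0 0 3 9 8 7 3 0 0 0 0 0 0 0 0 0 0 0 0 0 0]
 [0 0 0 0 0 0 0 0 0 0 0 0 0 9 9 9 9 9 9 9 0 0 0 0 0 0 0 0 0 0 0 0]
 [0 0 0 0 0 0 0 0 0 0 0 0 2 9 9 9 9 9 9 9 9 0 0 0 0 0 0 0 0 0 0 0]
 [0 0 0 0 0 0 0 0 0 0 0 0 5 9 9 9 9 9 9 9 9 0 0 0 0 0 0 0 0 0 0 0]
 [0 0 0 0 0 0 0 0 0 0 0 0 9 9 9 9 9 9 6 0 0 0 0 0 0 0 0 0 0 0 0 0]
 [0 0 0 0 0 0 0 0 0 0 0 4 9 9 9 9 9 9 3 0 0 0 0 0 0 0 0 0 0 0 0 0]
 [0 0 0 0 0 0 0 0 0 0 0 6 9 9 9 9 9 9 1 0 0 0 0 0 0 0 0 0 0 0 0 0]
 [0 0 0 0 0 0 0 0 0 0 0 7 9 9 9 9 9 7 0 0 0 0 0 0 0 0 0 0 0 0 0 0]
 [0 0 0 0 0 0 0 0 0 0 0 2 9 9 9 9 9 0 0 0 0 0 0 0 0 0 0 0 0 0 0 0]
 [0 0 0 0 0 0 0 0 0 0 0 0 7 9 9 8 0 0 0 0 0 0 0 0 0 0 0 0 0 0 0 0]
 [0 0 0 0 0 0 0 0 0 0 0 0 6 9 9 5 0 0 0 0 0 0 0 0 0 0 0 0 0 0 0 0]
 [0 0 0 0 0 0 0 0 0 0 0 0 6 9 9 9 0 0 0 0 0 0 0 0 0 0 0 0 0 0 0 0]
 [0 0 0 0 0 0 0 0 0 0 0 0 6 9 9 9 0 0 0 0 0 0 0 0 0 0 0 0 0 0 0 0]]
-90 54.3 [ 0.4499  0.002  -0.0552]
-75 57.2 [ 0.4491  0.0018 -0.0594]
-60 63.7 [ 0.4296 -0.0008 -0.0563]
-45 54.8 [ 0.4297 -0.0005 -0.0576]
-30 45.3 [ 0.4306  0.0004 -0.0581]
-15 34.8 [ 0.4307  0.0007 -0.0545]
0 23.6 [ 0.4308  0.0021 -0.0549]
15 15.6 [ 0.4309  0.0032 -0.0586]
30 14.4 [ 0.4307 -0.0155  0.0988]
45 12.2 [ 0.4307 -0.0137  0.0938]
60 19.4 [ 0.4307 -0.0139  0.0997]
75 29.2 [ 0.4309 -0.0119  0.0828]
90 40.2 [ 0.4312 -0.013   0.0863]
```

```bash
python3 - <<'E'
from fit import *
c=eyes.camera('top')
wt=(244,180,276,198); D=dark(c,wt)
for phi in range(5,65,5):
    f=differential_evolution(lambda w:np.abs(mask(c,np.array([w[0],w[1],.055]),(Ro.from_euler('z',w[2])*Ro.from_euler('x',np.deg2rad(phi))).as_matrix(),wt)-D).sum(),[(.42,.445),(-.02,.01),(-.02,.06)],maxiter=25,popsize=8,seed=1)
    print(phi,round(f.fun,1),f.x)
E
```

```text
5 22.1 [ 0.4308 -0.0015 -0.0195]
10 19.4 [ 0.4306 -0.0016 -0.0181]
15 16.7 [ 0.4307 -0.0024 -0.0117]
20 15.0 [ 0.4309 -0.0024 -0.0137]
25 14.7 [ 0.4307 -0.0064  0.0206]
30 14.4 [ 0.4309 -0.0104  0.0556]
35 13.1 [ 0.4307 -0.01    0.057 ]
40 12.4 [ 0.4306 -0.0093  0.0564]
45 13.6 [ 0.4305 -0.0082  0.0524]
50 16.0 [ 0.4308 -0.0082  0.0523]
55 18.4 [ 0.4308 -0.0088  0.0599]
60 21.3 [ 0.4306 -0.0089  0.0591]
```

Call:
play_rows --pt "0 0 -0.06 0 0 0 0" --pt "0 0 -0.14 0 0 0 0" --pt "0 0.05 -0.16 -0.15 0 0 0" --pt "0 0.1 -0.176 -0.31 0 0 0" --pt "0 0.103 -0.176 -0.31 0 0 0"

```text
time: 10.07
ee_pos: [0.4344, -0.0253, 0.0478]
eef_rot: [0.97, 0.008, 0.004, 0.243]
ft_force: [-1.0, -1.0, -3.0]
width: 0.0188
```

```bash
python3 - <<'E'
from fit import *
s=r.read_state();print(s['ee_pos'],s['ft_force'],s['torque'],s['width'])
cs={n:eyes.camera(n) for n in('side','top')}; c=cs['top']
wt=(244,177,276,197); D=dark(c,wt)
for phi in range(-40,45,10):
    f=differential_evolution(lambda w:np.abs(mask(c,np.array([w[0],w[1],.08]),(Ro.from_euler('z',w[2])*Ro.from_euler('x',np.deg2rad(phi))).as_matrix(),wt)-D).sum(),[(.41,.445),(-.02,.015),(-.04,.08)],maxiter=20,popsize=8,seed=1)
    print(phi,round(f.fun,1),f.x)
im=cs['side']['image'][:,:,::-1]; tp=c['image'][:,:,::-1]
a=cv2.resize(im[150:240,255:365],None,fx=5,fy=5,interpolation=cv2.INTER_CUBIC)
b=cv2.resize(tp[170:220,240:280],None,fx=5,fy=5,interpolation=cv2.INTER_CUBIC)
o=np.zeros((450,760,3),np.uint8);o[:450,:550]=a;o[:250,555:755]=b
cv2.imwrite('pics/roll2.png',o)
E
```

```text
[ 0.4344 -0.0253  0.0478] [-0.9698 -1.0001 -3.0224] [ 0.7421  0.117  -0.0073] 0.018822278465692278
-40 35.9 [ 0.43    0.0017 -0.0383]
-30 28.7 [ 0.43    0.0022 -0.0387]
-20 21.6 [ 0.43    0.0026 -0.0381]
-10 13.9 [ 0.43    0.0036 -0.0378]
0 5.9 [ 0.4297  0.0011 -0.0112]
10 11.6 [ 0.4304 -0.0096  0.0789]
20 18.0 [ 0.43   -0.0061  0.0662]
30 23.5 [ 0.4298 -0.0065  0.0753]
40 29.8 [ 0.4299 -0.0061  0.0757]
```

View pics/roll2.png

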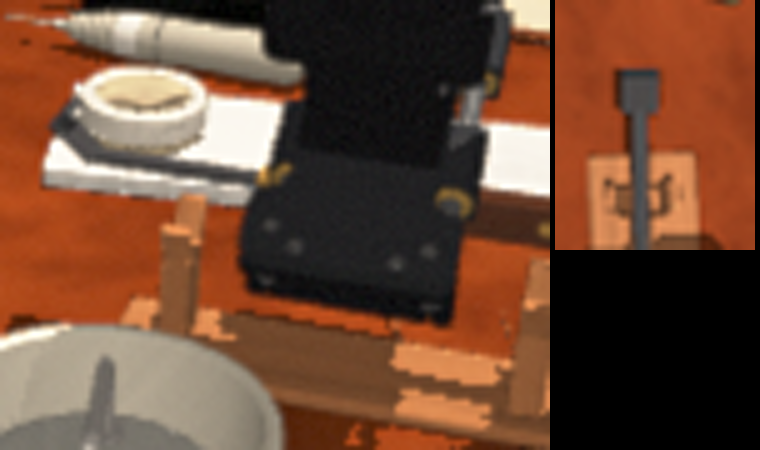

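Call:
play_rows --pt "0 -0.025 0.047 0 0 0 0" --pt "0 -0.05 0.095 0 0 0 0" --pt "0 -0.073 0.137 0 0 0 0" --pt "0 -0.073 0.137 0 0 0 0"

```text
time: 10.68
ee_pos: [0.4334, -0.0264, 0.0145]
eef_rot: [0.97, 0.007, 0.002, 0.241]
ft_force: [0.2, -0.5, -1.0]
width: 0.0175
```

Call:
play_rows --pt "0 0 0 0 0 0 50" --pt "0 0 0 0 0 0 50" --pt "0 0 0 0 0 0 50" --pt "0 0 0 0 0 0 50" --pt "0 0 0 0 0 0 50"

```text
time: 11.3
ee_pos: [0.4335, -0.0258, 0.015]
eef_rot: [0.97, 0.008, 0.002, 0.241]
ft_force: [0.2, 0.5, -0.1]
width: 0.0433
```

```bash
python3 - <<'E'
from fit import *
go(np.array([.4335,-.005,.011]),liftR(.02,0))
c=eyes.camera('top')
wt=(244,180,276,198); D=dark(c,wt)
for phi in range(-20,25,10):
    f=differential_evolution(lambda w:np.abs(mask(c,np.array([w[0],w[1],.055]),(Ro.from_euler('z',w[2])*Ro.from_euler('x',np.deg2rad(phi))).as_matrix(),wt)-D).sum(),[(.41,.445),(-.02,.015),(-.04,.08)],maxiter=20,popsize=8,seed=1)
    print(phi,round(f.fun,1),f.x)
E
```

```text
now [ 0.4335 -0.0258  0.015 ] err vs tgt [-0.      0.0208 -0.004 ] F [ 0.1828  0.5183 -0.134 ] w 0.043341079255807824 t 11.3
row [ 0.001 -0.101 -0.031] [ 0.31   0.    -0.002]
-20 18.5 [ 0.4285 -0.0024 -0.0396]
-10 11.7 [ 0.4285 -0.0015 -0.0388]
0 6.8 [ 0.4286 -0.0071  0.0165]
10 12.2 [ 0.4288 -0.0133  0.0719]
20 18.3 [ 0.4287 -0.0121  0.0699]
```

Call:
play_rows --pt "0 -0.035 -0.01 0.1 0 0 50" --pt "0 -0.07 -0.02 0.2 0 0 50" --pt "0 -0.095 -0.031 0.31 0 0 50" --pt "0 -0.095 -0.031 0.31 0 0 50" --pt "0 -0.095 -0.031 0.31 0 0 50"

```text
time: 11.98
ee_pos: [0.433, -0.0062, 0.0115]
eef_rot: [1.0, 0.008, -0.0, 0.001]
ft_force: [0.1, 0.8, 0.1]
width: 0.0433
```

Call:
play_rows --pt "0 0 0 0 0 0 0" --pt "0 0 0 0 0 0 0" --pt "0 0 0 0 0 0 0" --pt "0 0 0 0 0 0 0" --pt "0 0 0 0 0 0 0" --squeeze 15

```text
time: 12.6
ee_pos: [0.4332, -0.0059, 0.0116]
eef_rot: [1.0, 0.008, 0.0, 0.0]
ft_force: [-0.3, 1.0, -0.5]
width: 0.014
```

Call:
play_rows --pt "0 0 0 0 0 0 0" --pt "0 0 0 0 0 0 0" --squeeze 60

```text
time: 12.85
ee_pos: [0.4331, -0.0061, 0.0116]
eef_rot: [1.0, 0.008, -0.0, 0.0]
ft_force: [-0.2, -0.1, -1.4]
width: 0.0135
```

```bash
python3 - <<'E'
from fit import *
s=r.read_state();print(s['ft_force'],s['torque'],s['width'])
go(np.array([.4335,-.005,.011]),liftR(.02,0))
E
```

```text
[-0.2074 -0.0568 -1.4119] [ 0.1067 -0.0345  0.0313] 0.013511020519348108
now [ 0.4331 -0.0061  0.0116] err vs tgt [ 0.0004  0.0011 -0.0006] F [-0.2074 -0.0568 -1.4119] w 0.013511020519348108 t 12.85
row [ 0.002 -0.006  0.003] [ 0.     0.    -0.002]
```

Call:
play_rows --pt "0 0 -0.1 0 0 0 0" --pt "0 0 -0.25 0 0 0 0" --pt "0 0 -0.45 0 0 0 0" --pt "0 0 -0.65 0 0 0 0" --pt "0 0 -0.7 0 0 0 0"

```text
time: 13.48
ee_pos: [0.4343, -0.0063, 0.1536]
eef_rot: [1.0, 0.008, 0.002, 0.001]
ft_force: [-0.1, 0.6, -1.9]
width: 0.0137
```

```bash
cat >> fit.py <<'E'
def fitpose(cs,g,wins,pitch_free=False,quick=20):
    "g: guess origin, yaw, pitch, roll; fit x,y,z,yaw,pitch,roll in both cameras"
    Ds={k:dark(cs[k],w) for k,w in wins.items()}
    def cost(w):
        R=Ro.from_euler('ZYX',w[3:6]).as_matrix()
        return sum(np.abs(mask(cs[k],w[:3],R,wins[k])-Ds[k]).sum() for k in wins)
    d=[.012,.012,.015,.08,.15,.15]
    f=differential_evolution(cost,[(a-b,a+b) for a,b in zip(g,d)],maxiter=40,popsize=8,seed=1)
    return f.x,f.fun,{k:D.sum() for k,D in Ds.items()}
E
python3 - <<'E'
from fit import *
s=r.read_state();print(s['ee_pos'],s['ft_force'],s['torque'],s['width'],s['joint_positions'])
cs={n:eyes.camera(n) for n in('side','top')}
z=s['ee_pos'][2]+.044
H=s['ee_pos']+[.129,.002,.044+.009]
for k in cs:
    print(k,'pred hook',proj(cs[k],H),[(d['xy'],d['p']) for d in eyes.landmark_of(cs[k],'hook')[:1]])
    x,y=proj(cs[k],H).astype(int); cs[k]['w']=(x-16,y-12,x+16,y+12)
q={n:eyes.landmark_of(c,'hook')[0]['xy'] for n,c in cs.items()}
print(tri([ray(cs[n],q[n]) for n in q]),H)
x,f,D=fitpose(cs,[.430,-.006,z,.016,0,0],{'top':cs['top']['w']})
print(x,f,D)
# lid loop from both
for l in('loop','lid'):
    q={n:eyes.landmark_of(c,l)[0]['xy'] for n,c in cs.items()}; print(l,q,tri([ray(cs[n],q[n]) for n in q]))
im=cs['side']['image'][:,:,::-1]; tp=cs['top']['image'][:,:,::-1]
a=cv2.resize(im[120:240,240:340],None,fx=4,fy=4,interpolation=cv2.INTER_CUBIC)
b=cv2.resize(tp[185:250,145:215],None,fx=5,fy=5,interpolation=cv2.INTER_CUBIC)
o=np.zeros((480,760,3),np.uint8);o[:480,:400]=a;o[:325,405:755]=b
cv2.imwrite('pics/up.png',o)
E
```

```text
[ 0.4343 -0.0063  0.1536] [-0.1023  0.5915 -1.9295] [0.0272 0.052  0.0273] 0.01366900904477464 [ 0.8519 -0.0294 -0.9103  1.9563 -0.023   1.2003 -1.6049]
side pred hook [272.3885 124.8034] [([273.1, 124.9], 0.71)]
top pred hook [257.7659 180.3704] [([259.5, 180.0], 0.66)]
[ 0.5636 -0.008   0.2053] [ 0.5633 -0.0043  0.2066]
[ 0.4326 -0.0092  0.1839  0.0335  0.0546  0.0145] 11.596875 {'top': np.float64(114.225)}
loop {'side': [203.8, 204.3], 'top': [176.8, 219.7]} [0.546  0.2019 0.1345]
lid {'side': [272.9, 249.4], 'top': [179.7, 216.8]} [0.4987 0.1869 0.0558]
```

View pics/up.png

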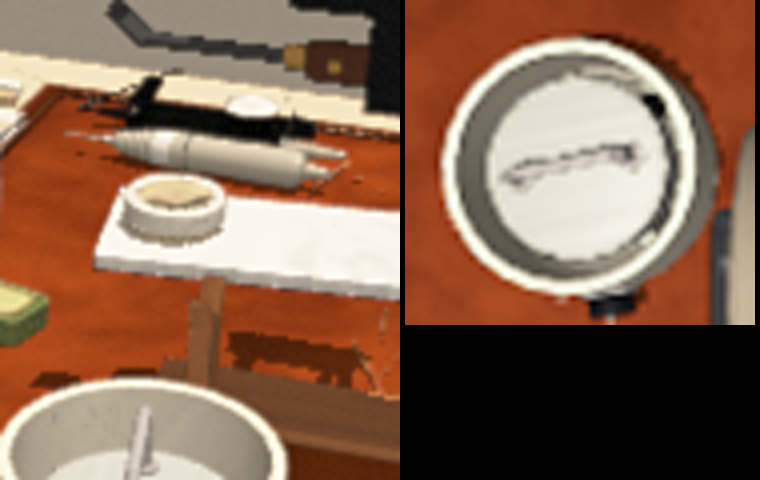

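```bash
python3 - <<'E'
from fit import *
cs={n:eyes.camera(n) for n in('side','top')}
t,s=cs['top'],cs['side']
print('bar ends top',atz(t,(165,220.7),.096),atz(t,(192,215.4),.096))
print('lid disc top',atz(t,(179.2,218.2),.064))
for p in((271,230),(273.5,231)): print('side bar',p,atz(s,p,.095))
g=eyes.regions_of(t,'melter')[0]['region']; 
# rim: bright ring, fit ellipse on jacket top via white mask
im=t['image'].astype(int); m=((im.min(2)>185)).astype(np.uint8); m[:185]=0;m[250:]=0;m[:,:145]=0;m[:,215:]=0
cn=max(cv2.findContours(m,cv2.RETR_EXTERNAL,cv2.CHAIN_APPROX_NONE)[0],key=len)
e=cv2.fitEllipse(cn);print('rim',e,atz(t,e[0],.088), 2.53*np.array(e[1]))
for X in ([.497,.184,.095],): print([proj(c,X) for c in (t,s)])
d=np.array([-np.sin(.16),np.cos(.16),0])*.027
for sg in(1,-1):print([proj(c,np.array([.497,.184,.095])+sg*d).round(1) for c in(t,s)])
# intensity of the bar in side view
S=s['image'].astype(int).sum(2); print(S[218:250:2,262:286])
E
```

```text
bar ends top [0.4883 0.2124 0.096 ] [0.5    0.1496 0.096 ]
lid disc top [0.4955 0.1864 0.064 ]
side bar (271, 230) [0.502 0.189 0.095]
side bar (273.5, 231) [0.4973 0.1904 0.095 ]
rim ((177.5081787109375, 217.98638916015625), (48.774314880371094, 49.92226028442383), 37.13083267211914) [0.4948 0.1851 0.088 ] [123.399  126.3033]
[array([177.3288, 216.8695]), array([274.8214, 229.0074])]
[array([165.9, 218.8]), array([272.5, 238.1])]
[array([188.8, 214.9]), array([277. , 220.5])]
[[523 519 513 507 505 502 501 496 493 489 489 484 491 489 490 486 486 482
  482 483 482 488 494 507]
 [509 512 514 505 506 498 500 496 499 498 497 499 496 493 505 491 491 484
  485 484 478 477 476 470]
 [490 482 497 505 500 488 494 484 493 491 488 486 476 573 620 551 494 484
  481 480 479 476 471 471]
 [501 486 494 503 499 499 502 488 498 493 494 488 538 612 613 473 472 483
  484 477 476 472 476 481]
 [493 501 502 501 489 501 491 496 498 491 488 452 546 623 587 426 456 481
  477 477 479 481 480 484]
 [500 505 508 503 502 498 489 495 491 495 487 475 584 628 571 431 463 481
  476 488 490 486 485 479]
 [504 504 49
[... 298 characters left out ...]
63 676 679 676 671 664 665 667 595 573 629 591 447 490 539 578 599
  665 675 672 675 674 673]
 [656 671 678 681 671 665 658 669 666 464 527 602 556 446 457 469 529 647
  675 673 669 675 671 673]
 [662 676 680 678 669 662 664 662 513 433 555 598 583 644 669 671 674 672
  674 671 673 675 674 675]
 [668 677 680 675 664 662 669 639 448 378 466 501 496 635 669 671 668 672
  670 674 677 672 675 673]
 [676 683 681 670 667 664 674 663 436 335 356 369 439 640 669 671 671 669
  668 673 670 673 674 670]
 [679 681 674 668 663 670 641 451 314 325 361 377 493 648 669 668 670 670
  668 671 676 676 674 672]
 [682 680 670 665 660 675 657 438 325 337 359 381 489 648 673 673 670 670
  673 674 675 677 672 675]]
```

```bash
cat >> h.py <<'E'
HT=np.array([.129,.0015,-.052])   # hook in the tool frame
LOOP=np.array([.496,.186,.095])
def hookgo(H,yaw,pitch=np.deg2rad(40)):
    R=liftR(yaw,pitch); go(np.asarray(H)-R.apply(HT),R)
def hooknow():
    s=r.read_state(); R=Ro.from_quat(s['eef_rot']); return s['ee_pos']+R.apply(HT)
def lidx(d,z,yaw=.16): return np.array([LOOP[0]+d*np.cos(yaw),LOOP[1]+d*np.sin(yaw),z])
E
python3 -c "
from h import *
print(hooknow()); hookgo(lidx(-.06,.16),.16)"
```

```text
[ 0.5621 -0.0054  0.2033]
now [ 0.4331 -0.006   0.1514] err vs tgt [-0.1271  0.1629  0.0517] F [-0.2912  0.6848 -1.2314] w 0.013471833170811123 t 14.125
row [-0.622 -0.825 -0.258] [-0.032 -0.443 -0.088]
```

Call:
play_rows --pt "-0.12 -0.16 -0.1 -0.006 -0.09 -0.018 0" --pt "-0.25 -0.33 -0.15 -0.013 -0.18 -0.035 0" --pt "-0.37 -0.5 -0.2 -0.019 -0.27 -0.053 0" --pt "-0.5 -0.66 -0.23 -0.026 -0.36 -0.07 0" --pt "-0.62 -0.825 -0.258 -0.032 -0.443 -0.088 0"

```text
time: 14.75
ee_pos: [0.3065, 0.1577, 0.2033]
eef_rot: [0.936, 0.075, -0.342, 0.027]
ft_force: [-0.4, 0.2, -1.6]
width: 0.0132
```

```bash
python3 -c "
from h import *
s=r.read_state();print(s['joint_positions'],s['width']);print(hooknow()); hookgo(lidx(-.06,.16),.16)
cs={n:eyes.camera(n) for n in('side','top')}
q={n:eyes.landmark_of(c,'hook')[:1] for n,c in cs.items()}; print(q,[proj(cs[n],hooknow()) for n in q])
if all(q.values()): print(tri([ray(cs[n],q[n][0]['xy']) for n in q]))
im=cs['side']['image'][:,:,::-1]; tp=cs['top']['image'][:,:,::-1]
a=cv2.resize(im[150:290,230:360],None,fx=4,fy=4,interpolation=cv2.INTER_CUBIC)
b=cv2.resize(tp[185:250,150:205],None,fx=5,fy=5,interpolation=cv2.INTER_CUBIC)
o=np.zeros((560,800,3),np.uint8);o[:560,:520]=a;o[:325,525:800]=b
cv2.imwrite('pics/pre.png',o)
"
```

```text
[ 0.3838  0.499  -1.0379  1.6444  0.0701  1.8527 -2.1466] 0.013209196045311322
[0.4372 0.1773 0.1598]
now [0.3065 0.1577 0.2033] err vs tgt [-0.0005 -0.0008 -0.0002] F [-0.4288  0.235  -1.6156] w 0.013209196045311322 t 14.75
row [-0.002  0.004  0.003] [0.    0.002 0.   ]
{'side': [{'xy': [311.6, 202.0], 'p': 0.62}], 'top': []} [array([314.405 , 198.8641]), array([173.2269, 243.1802])]
```

```bash
python3 -c "
from h import *
hookgo(lidx(-.037,.108),.16)"
```

```text
now [0.3067 0.1573 0.2026] err vs tgt [ 0.022   0.0032 -0.0515] F [ 0.3221  0.6689 -0.896 ] w 0.01342536163200221 t 14.95
row [0.251 0.002 0.126] [ 0.    -0.001  0.001]
```

Call:
play_rows --pt "0.08 0 0.04 0 0 0 0" --pt "0.16 0 0.08 0 0 0 0" --pt "0.25 0.002 0.126 0 0 0 0" --pt "0.25 0.002 0.126 0 0 0 0"

```text
time: 15.45
ee_pos: [0.3284, 0.1595, 0.1503]
eef_rot: [0.936, 0.075, -0.342, 0.027]
ft_force: [0.5, 0.2, -1.4]
width: 0.0132
```

```bash
python3 -c "
from fit import *
s=r.read_state();print(s['joint_positions'],s['width'])
H=hooknow();print(H)
cs={n:eyes.camera(n) for n in('side','top')}
q={n:eyes.landmark_of(c,'hook')[:1] for n,c in cs.items()}; print([(n,q[n][0]['xy'],q[n][0]['p']) for n in q if q[n]],[(n,proj(cs[n],H)) for n in q])
if all(q.values()): print(tri([ray(cs[n],q[n][0]['xy']) for n in q]))
R=(Ro.from_quat(s['eef_rot'])*Ro.from_euler('x',np.pi)).as_matrix()
X=H-R@T
a={n:(c['image'][:,:,::-1].copy()) for n,c in cs.items()}
w={'side':(240,180,330,260),'top':(150,190,205,250)}
out=np.zeros((480,800,3),np.uint8)
for n,k,ox in(('side',5.7,0),('top',5,520)):
    x0,y0,x1,y1=w[n]; b=cv2.resize(a[n][y0:y1,x0:x1],None,fx=k,fy=k,interpolation=cv2.INTER_CUBIC)
    for bx in(tongue,lip):
        P=np.array([proj(cs[n],X+R@v) for v in bx]); P=((P+.5-[x0,y0])*k).astype(np.int32)
        cv2.polylines(b,[cv2.convexHull(P)],True,(0,255,0),1)
    d=np.array([-np.sin(.16),np.cos(.16),0])*.027
    e=[tuple(((proj(cs[n],LOOP+sg*d)+.5-[x0,y0])*k).astype(int)) for sg in(1,-1)]
    cv2.line(b,tuple(map(int,e[0])),tuple(map(int,e[1])),(255,0,0),1)
    h=min(480,b.shape[0]); ww=min(b.shape[1],800-ox); out[:h,ox:ox+ww]=b[:h,:ww]
cv2.imwrite('pics/pre2.png',out)
"
```

```text
[ 0.3356  0.5982 -0.9915  1.6393  0.14    1.783  -2.1543] 0.01321715237504159
[0.4592 0.179  0.1071]
[('side', [296.8, 227.6], 0.88), ('top', [178.8, 282.8], 0.65)] [('side', array([298.3816, 225.5813])), ('top', array([178.0208, 233.1684]))]
[0.4039 0.1855 0.1193]
```

View pics/pre2.png

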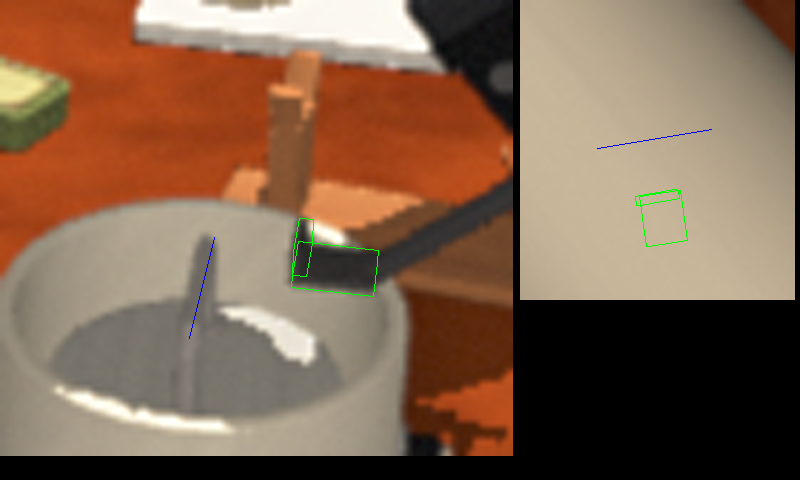

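```bash
python3 -c "
from h import *
for d,z in((-.032,.094),(-.018,.080),(-.008,.077),(.001,.076)): hookgo(lidx(d,z,.18),.18)"
```

```text
now [0.3285 0.1602 0.1522] err vs tgt [ 0.0056 -0.0022 -0.0151] F [ 1.1398  0.0998 -1.3372] w 0.013406955813564913 t 15.65
row [0.068 0.015 0.041] [-0.008 -0.001 -0.009]
now [0.3285 0.1602 0.1522] err vs tgt [ 0.0194  0.0003 -0.0291] F [ 1.1398  0.0998 -1.3372] w 0.013406955813564913 t 15.65
row [0.167 0.014 0.05 ] [-0.008 -0.001 -0.009]
now [0.3285 0.1602 0.1522] err vs tgt [ 0.0293  0.0021 -0.0321] F [ 1.1398  0.0998 -1.3372] w 0.013406955813564913 t 15.65
row [0.215 0.013 0.029] [-0.008 -0.001 -0.009]
now [0.3285 0.1602 0.1522] err vs tgt [ 0.0381  0.0037 -0.0331] F [ 1.1398  0.0998 -1.3372] w 0.013406955813564913 t 15.65
row [0.253 0.012 0.004] [-0.008 -0.001 -0.009]
```

Call:
play_rows --pt "0.035 0.015 0.02 -0.008 0 -0.009 0" --pt "0.068 0.015 0.041 -0.008 0 -0.009 0" --pt "0.118 0.015 0.046 -0.008 0 -0.009 0" --pt "0.167 0.014 0.05 -0.008 0 -0.009 0" --pt "0.167 0.014 0.05 -0.008 0 -0.009 0"

```text
time: 16.27
ee_pos: [0.3481, 0.1604, 0.1221]
eef_rot: [0.936, 0.084, -0.341, 0.031]
ft_force: [0.1, -0.5, -0.7]
width: 0.0133
```

```bash
python3 -c "
from fit import *
s=r.read_state();print(s['width'],s['torque'])
H=hooknow();print(H)
for d,z in((-.018,.080),(-.008,.077),(.001,.076)): hookgo(lidx(d,z,.18),.18)
c=eyes.camera('side');S=c['image'].astype(int).sum(2);print([proj(c,H)],[(q['xy'],q['p']) for q in eyes.landmark_of(c,'hook')[:2]],[(q['xy'],q['p']) for q in eyes.landmark_of(c,'loop')[:2]])
cv2.imwrite('pics/ins.png',cv2.resize(c['image'][200:280,240:330,::-1],None,fx=6,fy=6,interpolation=cv2.INTER_CUBIC))
"
```

```text
0.013298366313732277 [ 0.211  -0.9849 -0.0576]
[0.4785 0.1824 0.079 ]
now [0.3481 0.1604 0.1221] err vs tgt [-0.0002  0.0002  0.001 ] F [ 0.1176 -0.4914 -0.7226] w 0.013298366313732277 t 16.275
row [-0.004 -0.001 -0.003] [-0.    -0.    -0.001]
now [0.3481 0.1604 0.1221] err vs tgt [ 0.0097  0.002  -0.002 ] F [ 0.1176 -0.4914 -0.7226] w 0.013298366313732277 t 16.275
row [ 0.044 -0.001 -0.024] [-0.    -0.    -0.001]
now [0.3481 0.1604 0.1221] err vs tgt [ 0.0185  0.0036 -0.003 ] F [ 0.1176 -0.4914 -0.7226] w 0.013298366313732277 t 16.275
row [ 0.082 -0.001 -0.049] [-0.    -0.    -0.001]
[array([285.4592, 238.8131])] [([271.2, 229.3], 0.75), ([286.0, 238.8], 0.61)] [([272.1, 230.2], 0.79)]
```

Call:
play_rows --pt "0.022 0 -0.012 0 0 0 0" --pt "0.044 0 -0.024 0 0 0 0" --pt "0.065 0 -0.037 0 0 0 0" --pt "0.084 0 -0.049 0 0 0 0" --pt "0.084 0 -0.049 0 0 0 0"

```text
time: 17.05
ee_pos: [0.3669, 0.1639, 0.1192]
eef_rot: [0.936, 0.084, -0.34, 0.031]
ft_force: [0.3, -1.3, -2.5]
width: 0.0133
```

```bash
python3 -c "
from fit import *
s=r.read_state();print(s['width'],s['torque'],s['ft_force'])
H=hooknow();print(H)
hookgo(lidx(.002,.098,.18),.18);hookgo(lidx(.002,.175,.18),.18)
c=eyes.camera('side');print([proj(c,H)],[(q['xy'],q['p']) for q in eyes.landmark_of(c,'hook')[:2]],[(q['xy'],q['p']) for q in eyes.landmark_of(c,'loop')[:2]])
R=(Ro.from_quat(s['eef_rot'])*Ro.from_euler('x',np.pi)).as_matrix()
X=H-R@T
x0,y0,x1,y1=240,190,330,270
b=cv2.resize(c['image'][y0:y1,x0:x1,::-1],None,fx=7,fy=7,interpolation=cv2.INTER_CUBIC)
for bx in(tongue,lip):
    P=np.array([proj(c,X+R@v) for v in bx]); P=((P+.5-[x0,y0])*7).astype(np.int32)
    cv2.polylines(b,[cv2.convexHull(P)],True,(0,255,0),1)
cv2.imwrite('pics/ins.png',b)
"
```

```text
0.013348471420925042 [ 0.1767 -0.9175 -0.0628] [ 0.3488 -1.2583 -2.4671]
[0.4974 0.1859 0.0763]
now [0.3669 0.1639 0.1192] err vs tgt [0.0007 0.0003 0.0218] F [ 0.3488 -1.2583 -2.4671] w 0.013348471420925042 t 17.05
row [-0.067 -0.001 -0.086] [-0.    -0.001 -0.001]
now [0.3669 0.1639 0.1192] err vs tgt [0.0007 0.0003 0.0988] F [ 0.3488 -1.2583 -2.4671] w 0.013348471420925042 t 17.05
row [-0.315 -0.001 -0.381] [-0.    -0.001 -0.001]
[array([273.8776, 239.053 ])] [([271.9, 242.1], 0.63)] [([272.4, 232.0], 0.82)]
```

View pics/ins.png

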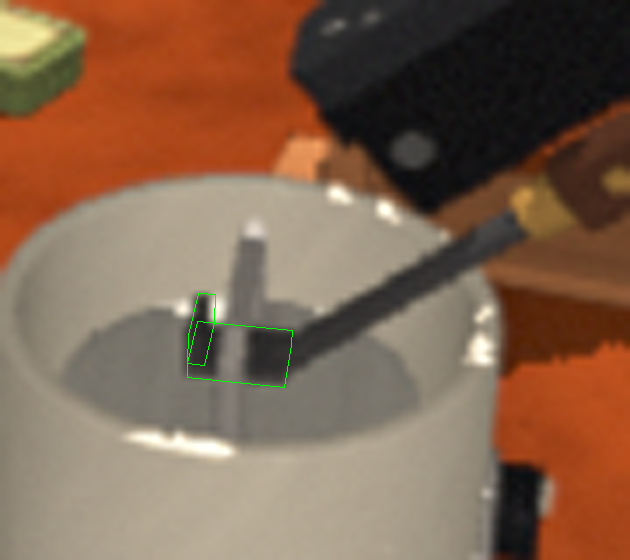

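Call:
play_rows --pt "0 -0.007 0 0 0 0 0" --pt "-0.03 -0.007 -0.04 0 0 0 0" --pt "-0.05 -0.007 -0.065 0 0 0 0" --pt "-0.065 -0.007 -0.082 0 0 0 0" --pt "-0.08 -0.007 -0.1 0 0 0 0"

```text
time: 17.82
ee_pos: [0.367, 0.1652, 0.1453]
eef_rot: [0.936, 0.084, -0.34, 0.031]
ft_force: [-0.4, -0.4, -2.2]
width: 0.0138
```

```bash
cat > lidtilt.py <<'E'
from fit import *
def look():
    s=r.read_state();print(s['width'],s['torque'],s['ft_force'],s['time'],'hook',hooknow())
    c=eyes.camera('side')
    for l in('hook','loop','lid'): print(l,[(np.round(q['xy'],1),round(q['p'],2)) for q in eyes.landmark_of(c,l)[:2]])
    print('pred hook',proj(c,hooknow()),'pred lid',proj(c,hooknow()-[0,0,.034]))
    for g in eyes.regions_of(c,'lid')[:1]:
        ct=max(cv2.findContours(g['region'].astype(np.uint8),0,1)[0],key=len); print('lid ell',g['region'].sum(),cv2.fitEllipse(ct))
    return c
E
python3 -c "
from lidtilt import *
look();hookgo(hooknow()+[0,0,.075],.18)"
```

```text
0.013849243152602816 [ 0.181  -1.0046 -0.0036] [-0.4117 -0.4272 -2.2277] 17.825 hook [0.4974 0.1873 0.1023]
hook [(array([273.7, 226.2]), 0.91)]
loop [(array([271.8, 224.3]), 0.6)]
lid []
pred hook [274.1245 226.3935] pred lid [273.431  243.6168]
lid ell 1053 ((274.9206237792969, 238.84884643554688), (31.386980056762695, 48.38938522338867), 91.60986328125)
now [0.3669 0.1652 0.1448] err vs tgt [ 0.0001 -0.0001  0.0751] F [-0.1821 -0.0598 -2.7759] w 0.013646066020761153 t 18.075
row [-0.241  0.001 -0.288] [ 0.    -0.001 -0.001]
```

Call:
play_rows --pt "-0.03 0 -0.036 0 0 0 0" --pt "-0.08 0 -0.096 0 0 0 0" --pt "-0.14 0 -0.168 0 0 0 0" --pt "-0.2 0 -0.24 0 0 0 0" --pt "-0.24 0 -0.288 0 0 0 0"

```text
time: 18.7
ee_pos: [0.3674, 0.1656, 0.2215]
eef_rot: [0.936, 0.084, -0.339, 0.031]
ft_force: [0.8, -0.2, -2.8]
width: 0.013
```

Call:
play_rows --pt "0 0 0 0 0 0 0" --pt "0 0 0 0 0 0 0" --pt "0 0 0 0 0 0 0"

```text
time: 19.08
ee_pos: [0.367, 0.1651, 0.2195]
eef_rot: [0.936, 0.084, -0.341, 0.031]
ft_force: [0.4, 0.6, -2.6]
width: 0.0133
```

```bash
python3 -c "
from lidtilt import *
c=look();save(c,'side_up.png')
t=eyes.camera('top')
for l in('hook','loop','lid','tray','paste_tin'): print(l,[(np.round(q['xy'],1),round(q['p'],2)) for q in eyes.landmark_of(t,l)[:2]])
cv2.imwrite('pics/hang.png',np.hstack([cv2.resize(c['image'][150:290,230:350,::-1],None,fx=3,fy=3),cv2.resize(t['image'][160:300,140:280,::-1],None,fx=3,fy=3)]))
s=r.read_state();print(s['joint_positions'])
"
```

```text
0.013250575086314982 [ 0.1983 -1.009   0.0144] [ 0.3894  0.5856 -2.6436] 19.075 hook [0.4974 0.1872 0.1764]
hook [(array([276.3, 186.4]), 0.94)]
loop [(array([276.9, 183.6]), 0.79)]
lid [(array([277.2, 203.8]), 0.69)]
pred hook [275.704  185.5682] pred lid [274.9361 204.6779]
lid ell 1391 ((276.36993408203125, 202.2853546142578), (37.943389892578125, 51.496185302734375), 93.19429779052734)
hook []
loop [(array([260. , 243.6]), 0.44)]
lid [(array([268.4, 157.9]), 0.69), (array([300.8, 129.4]), 0.51)]
tray [(array([336.7, 228.7]), 0.97)]
paste_tin [(array([330.9, 183. ]), 0.79), (array([299.9, 128.1]), 0.16)]
[ 0.2881  0.6024 -0.9898  1.4608  0.1375  1.9457 -2.1526]
```

View pics/hang.png

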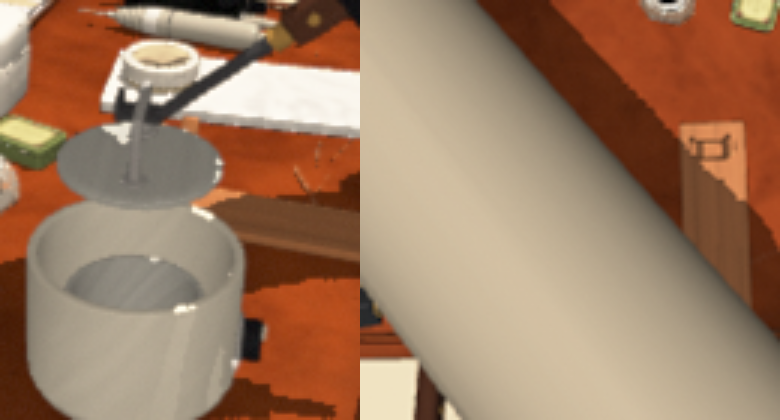

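```bash
cat > plan.py <<'E'
from h import *
def plan(p0,R0,H1,yaw0,yaw1,n,pitch=np.deg2rad(40),ramp=3):
    H0=p0+R0.apply(HT)
    v=np.minimum(1,np.minimum(np.arange(1,n+1),np.arange(n,0,-1))/ramp); f=np.cumsum(v)/v.sum()
    P,Q=p0,R0; 
    for k in range(0,n,5):
        rows=[]
        for g in f[k:k+5]:
            R=liftR(yaw0+(yaw1-yaw0)*g,pitch); p=H0+(np.asarray(H1)-H0)*g-R.apply(HT)
            rows.append(np.r_[(Q.inv().apply(p-P)/.2),(Q.inv()*R).as_rotvec()/(np.pi/2)].round(3).tolist()+[0])
        P,Q=p,R; print(rows)
    print('end TCP',P)
E
python3 -c "
from plan import *
s=r.read_state()
plan(s['ee_pos'],Ro.from_quat(s['eef_rot']),[.462,-.201,.165],.18,-.2,35)"
```

```text
[[-0.004, 0.017, 0.003, 0.002, -0.001, 0.001, 0], [-0.011, 0.05, 0.011, 0.005, -0.001, 0.005, 0], [-0.022, 0.099, 0.022, 0.009, -0.001, 0.011, 0], [-0.033, 0.149, 0.034, 0.014, -0.001, 0.016, 0], [-0.043, 0.198, 0.045, 0.019, -0.001, 0.022, 0]]
[[-0.009, 0.05, 0.01, 0.005, 0.0, 0.006, 0], [-0.018, 0.1, 0.02, 0.009, 0.0, 0.011, 0], [-0.026, 0.15, 0.029, 0.014, -0.0, 0.017, 0], [-0.035, 0.2, 0.039, 0.019, -0.0, 0.022, 0], [-0.044, 0.25, 0.048, 0.024, 0.0, 0.028, 0]]
[[-0.006, 0.051, 0.008, 0.005, -0.0, 0.006, 0], [-0.013, 0.101, 0.015, 0.009, 0.0, 0.011, 0], [-0.019, 0.152, 0.023, 0.014, -0.0, 0.017, 0], [-0.025, 0.203, 0.03, 0.019, -0.0, 0.022, 0], [-0.031, 0.253, 0.038, 0.024, -0.0, 0.028, 0]]
[[-0.004, 0.051, 0.005, 0.005, -0.0, 0.006, 0], [-0.007, 0.102, 0.011, 0.009, 0.0, 0.011, 0], [-0.011, 0.153, 0.016, 0.014, -0.0, 0.017, 0], [-0.014, 0.205, 0.022, 0.019, 0.0, 0.022, 0], [-0.018, 0.256, 0.027, 0.024, 0.0, 0.028, 0]]
[[-0.001, 0.051, 0.003, 0.005, -0.0, 0.006, 0], [-0.002, 0.103, 0.007, 0.009, -0.0, 0.011, 0], [-0.003, 0.154, 0.01, 0.014, 0.0, 0.017, 0], [-0.004, 0.206, 0.013, 0.019, -0.0, 0.022, 0], [-0.005, 0.257, 0.016, 0.024, -0.0, 0.028, 0]]
[[0.001, 0.051, 0.001, 0.005, 0.0, 0.006, 0], [0.003, 0.103, 0.002, 0.009, -0.0, 0.011, 0], [0.005, 0.154, 0.003, 0.014, -0.0, 0.017, 0], [0.006, 0.206, 0.004, 0.019, 0.0, 0.022, 0], [0.008, 0.257, 0.005, 0.024, -0.0, 0.028, 0]]
[[0.004, 0.051, -0.001, 0.005, 0.0, 0.006, 0], [0.008, 0.103, -0.002, 0.009, 0.0, 0.011, 0], [0.012, 0.154, -0.003, 0.014, 0.0, 0.017, 0], [0.015, 0.188, -0.004, 0.017, 0.0, 0.021, 0], [0.017, 0.206, -0.005, 0.019, 0.0, 0.022, 0]]
end TCP [ 0.3327 -0.1733  0.2081]
```

Call:
play_rows --pt "-0.004 0.017 0.003 0.002 0 0.001 0" --pt "-0.011 0.05 0.011 0.005 0 0.005 0" --pt "-0.022 0.099 0.022 0.009 0 0.011 0" --pt "-0.033 0.149 0.034 0.014 0 0.016 0" --pt "-0.043 0.198 0.045 0.019 0 0.022 0"

```text
time: 20.25
ee_pos: [0.362, 0.1232, 0.2186]
eef_rot: [0.938, 0.062, -0.341, 0.023]
ft_force: [0.6, 1.2, -3.0]
width: 0.0138
```

Call:
play_rows --pt "-0.009 0.05 0.01 0.005 0 0.006 0" --pt "-0.018 0.1 0.02 0.009 0 0.011 0" --pt "-0.026 0.15 0.029 0.014 0 0.017 0" --pt "-0.035 0.2 0.039 0.019 0 0.022 0" --pt "-0.044 0.25 0.048 0.024 0 0.028 0"

```text
time: 20.88
ee_pos: [0.3558, 0.0722, 0.2169]
eef_rot: [0.939, 0.035, -0.341, 0.012]
ft_force: [-0.5, 0.5, -2.7]
width: 0.0131
```

Call:
play_rows --pt "-0.006 0.051 0.008 0.005 0 0.006 0" --pt "-0.013 0.101 0.015 0.009 0 0.011 0" --pt "-0.019 0.152 0.023 0.014 0 0.017 0" --pt "-0.025 0.203 0.03 0.019 0 0.022 0" --pt "-0.031 0.253 0.038 0.024 0 0.028 0"

```text
time: 21.5
ee_pos: [0.3501, 0.021, 0.215]
eef_rot: [0.94, 0.008, -0.342, 0.002]
ft_force: [0.1, 0.1, -2.6]
width: 0.0133
```

```bash
python3 -c "
from lidtilt import *
look();print(r.read_state()['joint_positions'])"
```

```text
0.013284947197640947 [ 0.0621 -0.9807  0.0237] [ 0.0741  0.0504 -2.6389] 21.5 hook [0.4824 0.0218 0.172 ]
hook [(array([307.2, 152.9]), 0.97)]
loop [(array([307.3, 149.7]), 0.79)]
lid [(array([307.8, 169.3]), 0.95)]
pred hook [308.6347 151.8749] pred lid [307.3481 168.3388]
lid ell 808 ((308.5594482421875, 165.4246368408203), (28.788646697998047, 41.506473541259766), 87.24530792236328)
[ 0.6143  0.4755 -0.9498  1.601   0.1396  1.9218 -1.9616]
```

Still hanging and level; continue.

Call:
play_rows --pt "-0.004 0.051 0.005 0.005 0 0.006 0" --pt "-0.007 0.102 0.011 0.009 0 0.011 0" --pt "-0.011 0.153 0.016 0.014 0 0.017 0" --pt "-0.014 0.205 0.022 0.019 0 0.022 0" --pt "-0.018 0.256 0.027 0.024 0 0.028 0"

```text
time: 22.38
ee_pos: [0.3447, -0.0304, 0.2131]
eef_rot: [0.94, -0.019, -0.341, -0.008]
ft_force: [0.3, 0.6, -2.4]
width: 0.0131
```

Call:
play_rows --pt "-0.001 0.051 0.003 0.005 0 0.006 0" --pt "-0.002 0.103 0.007 0.009 0 0.011 0" --pt "-0.003 0.154 0.01 0.014 0 0.017 0" --pt "-0.004 0.206 0.013 0.019 0 0.022 0" --pt "-0.005 0.257 0.016 0.024 0 0.028 0"

```text
time: 23.0
ee_pos: [0.3399, -0.0815, 0.2112]
eef_rot: [0.939, -0.046, -0.341, -0.018]
ft_force: [0.7, 0.7, -2.9]
width: 0.0134
```

Call:
play_rows --pt "0.001 0.051 0.001 0.005 0 0.006 0" --pt "0.003 0.103 0.002 0.009 0 0.011 0" --pt "0.005 0.154 0.003 0.014 0 0.017 0" --pt "0.006 0.206 0.004 0.019 0 0.022 0" --pt "0.008 0.257 0.005 0.024 0 0.028 0"

```text
time: 23.62
ee_pos: [0.3354, -0.1327, 0.2092]
eef_rot: [0.937, -0.073, -0.341, -0.028]
ft_force: [-0.7, 0.4, -3.4]
width: 0.0135
```

Call:
play_rows --pt "0.004 0.051 -0.001 0.005 0 0.006 0" --pt "0.008 0.103 -0.002 0.009 0 0.011 0" --pt "0.012 0.154 -0.003 0.014 0 0.017 0" --pt "0.015 0.188 -0.004 0.017 0 0.021 0" --pt "0.017 0.206 -0.005 0.019 0 0.022 0"

```text
time: 24.25
ee_pos: [0.3323, -0.1736, 0.2077]
eef_rot: [0.935, -0.094, -0.34, -0.036]
ft_force: [-0.4, -0.5, -2.5]
width: 0.0134
```

```bash
python3 -c "
from lidtilt import *
from plan import plan
look();s=r.read_state();print(s['joint_positions'])
H=hooknow()
plan(s['ee_pos'],Ro.from_quat(s['eef_rot']),[H[0],H[1],.052],-.2,-.2,15)"
```

```text
0.013446924743003534 [-0.193  -1.0027  0.0013] [-0.3778 -0.5115 -2.5092] 24.25 hook [ 0.4616 -0.2015  0.1646]
hook [(array([337.5, 122.3]), 0.64)]
loop [(array([336.3, 120.4]), 0.6)]
lid [(array([340.6, 134. ]), 0.89)]
pred hook [338.3337 122.0103] pred lid [336.8165 135.8144]
lid ell 434 ((337.72613525390625, 133.29307556152344), (20.701509475708008, 31.834613800048828), 90.41728210449219)
[ 0.9159  0.4771 -0.8093  1.5627  0.2501  1.9457 -1.7229]
[[0.009, -0.0, 0.011, -0.002, -0.0, 0.001, 0], [0.028, -0.0, 0.033, -0.002, -0.0, 0.001, 0], [0.056, 0.0, 0.066, -0.002, -0.0, 0.001, 0], [0.083, 0.0, 0.099, -0.002, -0.0, 0.001, 0], [0.111, 0.0, 0.133, -0.002, -0.0, 0.001, 0]]
[[0.028, -0.0, 0.033, 0.0, 0.0, 0.0, 0], [0.056, -0.0, 0.066, 0.0, 0.0, 0.0, 0], [0.084, -0.0, 0.1, 0.0, 0.0, 0.0, 0], [0.111, -0.0, 0.133, 0.0, 0.0, 0.0, 0], [0.139, -0.0, 0.166, 0.0, 0.0, 0.0, 0]]
[[0.028, -0.0, 0.033, 0.0, 0.0, 0.0, 0], [0.056, -0.0, 0.066, 0.0, 0.0, 0.0, 0], [0.084, -0.0, 0.1, 0.0, 0.0, 0.0, 0], [0.102, -0.0, 0.122, 0.0, 0.0, 0.0, 0], [0.111, -0.0, 0.133, 0.0, 0.0, 0.0, 0]]
end TCP [ 0.3324 -0.1728  0.0951]
```

Call:
play_rows --pt "0.009 0 0.011 0 0 0 0" --pt "0.028 0 0.033 0 0 0 0" --pt "0.056 0 0.066 0 0 0 0" --pt "0.083 0 0.099 0 0 0 0" --pt "0.111 0 0.133 0 0 0 0"

```text
time: 25.12
ee_pos: [0.3321, -0.1731, 0.1723]
eef_rot: [0.935, -0.094, -0.34, -0.036]
ft_force: [-0.2, -0.0, -3.1]
width: 0.0133
```

Call:
play_rows --pt "0.028 0 0.033 0 0 0 0" --pt "0.056 0 0.066 0 0 0 0" --pt "0.084 0 0.1 0 0 0 0" --pt "0.111 0 0.133 0 0 0 0" --pt "0.139 0 0.166 0 0 0 0"

```text
time: 25.75
ee_pos: [0.3323, -0.1729, 0.1292]
eef_rot: [0.935, -0.094, -0.34, -0.036]
ft_force: [-0.6, 0.1, -2.2]
width: 0.0133
```

Call:
play_rows --pt "0.028 0 0.033 0 0 0 0" --pt "0.056 0 0.066 0 0 0 0" --pt "0.084 0 0.1 0 0 0 0" --pt "0.102 0 0.122 0 0 0 0" --pt "0.111 0 0.133 0 0 0 0"

```text
time: 26.38
ee_pos: [0.3321, -0.1728, 0.0948]
eef_rot: [0.935, -0.094, -0.34, -0.036]
ft_force: [-0.1, 0.4, -2.1]
width: 0.0135
```

```bash
python3 -c "
from lidtilt import *
c=look();s=r.read_state();print(s['joint_positions'])
H=hooknow(); hookgo(H-[0,0,.015],-.2)
print('tray z.01 under lid pred',proj(c,[H[0],H[1],.01]))"
```

```text
0.013505468763654944 [-0.1519 -0.9211 -0.0059] [-0.1088  0.4452 -2.0575] 26.375 hook [ 0.4614 -0.2005  0.0517]
hook [(array([330.3, 166.7]), 0.65)]
loop [(array([334.3, 165.3]), 0.7), (array([186.3, 217.9]), 0.49)]
lid [(array([332.9, 179.9]), 0.7)]
pred hook [333.5062 166.0479] pred lid [332.1387 178.4882]
lid ell 485 ((332.7659606933594, 177.11248779296875), (20.239912033081055, 32.17264175415039), 89.54783630371094)
[ 0.8886  0.6033 -0.7726  1.6581  0.3177  1.7562 -1.7702]
now [ 0.3324 -0.1728  0.0953] err vs tgt [ 0.     -0.0001 -0.0149] F [-0.063   0.1403 -2.9134] w 0.01335904094809004 t 26.625
row [0.048 0.001 0.057] [-0.003 -0.001  0.001]
tray z.01 under lid pred [331.7943 181.4437]
```

Call:
play_rows --pt "0.008 0 0.01 0 0 0 0" --pt "0.018 0 0.022 0 0 0 0" --pt "0.028 0 0.034 0 0 0 0" --pt "0.038 0 0.045 0 0 0 0" --pt "0.048 0 0.057 0 0 0 0"

```text
time: 27.25
ee_pos: [0.3323, -0.1727, 0.08]
eef_rot: [0.935, -0.094, -0.34, -0.036]
ft_force: [-0.2, -0.8, -1.7]
width: 0.0128
```

Call:
play_rows --pt "0 0 0 0 0 0 0" --pt "0 0 0 0 0 0 0"

```text
time: 27.5
ee_pos: [0.3323, -0.1727, 0.0803]
eef_rot: [0.935, -0.094, -0.34, -0.036]
ft_force: [-0.6, 0.3, -2.3]
width: 0.0135
```

```bash
python3 -c "
from lidtilt import *
c=look();s=r.read_state()
H=hooknow(); hookgo([H[0],H[1],.029],-.2)
hx=np.array([np.cos(.2),-np.sin(.2),0])
hookgo(np.array([H[0],H[1],.030])-hx*.018,-.2)
hookgo(np.array([H[0],H[1],.040])-hx*.04,-.2)"
```

```text
0.01352700935598914 [-0.0989 -0.9415  0.0205] [-0.5581  0.2687 -2.2966] 27.5 hook [ 0.4616 -0.2005  0.0372]
hook [(array([332.9, 170.5]), 0.98)]
loop [(array([331.5, 165.8]), 0.77), (array([222. , 181.1]), 0.75)]
lid [(array([331.8, 181.6]), 0.68)]
pred hook [332.9069 171.5852] pred lid [331.5575 183.8595]
lid ell 501 ((333.1780700683594, 178.55821228027344), (22.55136489868164, 31.42491912841797), 87.02832794189453)
now [ 0.3323 -0.1728  0.0803] err vs tgt [ 0.     -0.0001 -0.0082] F [-0.0717 -0.0793 -1.394 ] w 0.013295339822102247 t 27.75
row [0.026 0.    0.031] [-0.003 -0.     0.001]
now [ 0.3323 -0.1728  0.0803] err vs tgt [-0.0176  0.0035 -0.0072] F [-0.0717 -0.0793 -1.394 ] w 0.013295339822102247 t 27.75
row [-0.046  0.001  0.085] [-0.003 -0.     0.001]
now [ 0.3323 -0.1728  0.0803] err vs tgt [-0.0392  0.0079  0.0028] F [-0.0717 -0.0793 -1.394 ] w 0.013295339822102247 t 27.75
row [-0.162  0.001  0.118] [-0.003 -0.     0.001]
```

Call:
play_rows --pt "0.013 0 0.016 0 0 0 0" --pt "0.026 0 0.031 0 0 0 0" --pt "0.002 0 0.049 0 0 0 0" --pt "-0.022 0 0.067 0 0 0 0" --pt "-0.046 0.001 0.085 0 0 0 0"

```text
time: 28.38
ee_pos: [0.3141, -0.1692, 0.0732]
eef_rot: [0.935, -0.094, -0.34, -0.036]
ft_force: [0.2, 0.9, -0.8]
width: 0.0134
```

```bash
python3 -c "
from lidtilt import *
c=look()
H=hooknow();hx=np.array([np.cos(.2),-np.sin(.2),0])
hookgo(H+[0,0,.01]-hx*.025,-.2)
hookgo(H+[0,0,.12]-hx*.06,-.2)"
```

```text
0.01341536356830778 [-0.1737 -0.9604  0.0073] [ 0.1591  0.8658 -0.773 ] 28.375 hook [ 0.4434 -0.197   0.0302]
hook [(array([337.4, 174.6]), 0.86)]
loop [(array([333.1, 167.7]), 0.56), (array([220.5, 181.6]), 0.4)]
lid [(array([333.2, 185.2]), 0.96)]
pred hook [339.5705 175.8042] pred lid [338.1141 188.0674]
lid ell 448 ((333.2628479003906, 178.77200317382812), (22.015003204345703, 32.293888092041016), 85.76825714111328)
now [ 0.3147 -0.1694  0.0732] err vs tgt [-0.0245  0.0049  0.0101] F [-1.052  -0.3323 -1.7674] w 0.013773725705465862 t 28.625
row [-0.128  0.     0.041] [-0.003 -0.     0.001]
now [ 0.3147 -0.1694  0.0732] err vs tgt [-0.0588  0.0118  0.1201] F [-1.052  -0.3323 -1.7674] w 0.013773725705465862 t 28.625
row [-0.615 -0.001 -0.268] [-0.003 -0.     0.001]
```

Call:
play_rows --pt "-0.06 0 0.02 0 0 0 0" --pt "-0.128 0 0.041 0 0 0 0" --pt "-0.25 0 -0.04 0 0 0 0" --pt "-0.4 0 -0.15 0 0 0 0" --pt "-0.5 0 -0.26 0 0 0 0"

```text
time: 29.25
ee_pos: [0.271, -0.1608, 0.1787]
eef_rot: [0.935, -0.094, -0.34, -0.036]
ft_force: [0.1, -0.7, -1.2]
width: 0.0138
```

```bash
python3 -c "
from lidtilt import *
c=look();print(r.read_state()['joint_positions'])
go(np.array([.4331,-.0061,.135]),liftR(.016,0))"
```

```text
0.01375772888166752 [-0.2123 -0.9635  0.0457] [ 0.1206 -0.6527 -1.2029] 29.25 hook [ 0.4003 -0.1886  0.1357]
hook [(array([363.6, 137.5]), 0.69)]
loop [(array([331.7, 166.4]), 0.88)]
lid []
pred hook [362.4715 139.3646] pred lid [360.5424 153.0688]
lid ell 495 ((333.009033203125, 178.73365783691406), (21.599321365356445, 32.27372360229492), 92.3587417602539)
[ 1.0088  0.3765 -0.8328  1.7559  0.2216  1.8373 -1.6813]
now [ 0.2715 -0.161   0.1767] err vs tgt [ 0.1616  0.1549 -0.0417] F [ 0.3762  0.2759 -1.7239] w 0.013214589328585678 t 29.5
row [ 0.623 -0.92  -0.247] [-0.051  0.442 -0.132]
```

Call:
play_rows --pt "0.1 -0.18 -0.1 -0.01 0.088 -0.026 0" --pt "0.24 -0.36 -0.15 -0.02 0.177 -0.053 0" --pt "0.37 -0.55 -0.2 -0.03 0.265 -0.079 0" --pt "0.5 -0.74 -0.23 -0.04 0.354 -0.106 0" --pt "0.623 -0.92 -0.247 -0.051 0.442 -0.132 0"

```text
time: 30.12
ee_pos: [0.4342, -0.0047, 0.1347]
eef_rot: [1.0, 0.009, 0.002, 0.0]
ft_force: [0.5, 0.1, -1.4]
width: 0.0133
```

Call:
play_rows --pt "0 0 0 0 0 0 0" --pt "0 0 0 0 0 0 0"

```text
time: 30.38
ee_pos: [0.4328, -0.0068, 0.1352]
eef_rot: [1.0, 0.008, -0.001, 0.0]
ft_force: [-1.0, 0.9, -0.3]
width: 0.0134
```

```bash
python3 -c "
from fit import *
s=r.read_state();print(s['joint_positions'],s['width'])
H=hooknow()
cs={n:eyes.camera(n) for n in('side','top')}
q={n:eyes.landmark_of(c,'hook')[:1] for n,c in cs.items()}; print([(n,q[n][0]['xy'],q[n][0]['p']) for n in q if q[n]],[(n,proj(cs[n],H)) for n in q])
if all(q.values()): print(tri([ray(cs[n],q[n][0]['xy']) for n in q]),H)
x,y=proj(cs['top'],H).astype(int)
w=(x-16,y-10,x+16,y+12); D=dark(cs['top'],w)
for phi in(-10,0,10):
    f=differential_evolution(lambda v:np.abs(mask(cs['top'],np.array([v[0],v[1],s['ee_pos'][2]+.044]),(Ro.from_euler('z',v[2])*Ro.from_euler('x',np.deg2rad(phi))).as_matrix(),w)-D).sum(),[(.41,.445),(-.02,.015),(-.06,.08)],maxiter=20,popsize=8,seed=1); print(phi,f.fun,f.x)
go(np.array([.4331,-.0061,.0116]),liftR(.016,0))
for l in('lid','loop','tray','paste_tin'): print(l,[(np.round(k['xy'],1),round(k['p'],2)) for k in eyes.landmark_of(cs['top'],l)[:2]])
"
```

```text
[ 0.9859  0.0059 -1.0535  1.9747  0.0058  1.1667 -1.6255] 0.013383675034849002
[('side', [273.1, 134.7], 0.64), ('top', [259.6, 185.1], 0.45)] [('side', array([273.0096, 134.1605])), ('top', array([258.791 , 182.4499]))]
[ 0.5592 -0.0074  0.1852] [ 0.562  -0.0064  0.1868]
-10 20.646875 [ 0.4283 -0.0007 -0.0464]
0 13.990625000000001 [ 0.4283 -0.0088  0.0239]
10 21.240625 [ 0.4289 -0.0146  0.0793]
now [ 0.4336 -0.0067  0.1355] err vs tgt [-0.0005  0.0006 -0.1239] F [-0.5982  0.6063 -0.5075] w 0.013121650030290826 t 30.575
row [-0.002 -0.002  0.62 ] [-0.001  0.001 -0.001]
lid [(array([336.4, 232.7]), 0.86)]
loop [(array([339.6, 232. ]), 0.73)]
tray [(array([337.4, 228.9]), 0.69)]
paste_tin [(array([329.5, 184. ]), 0.81), (array([271.1, 159.8]), 0.43)]
```

Call:
play_rows --pt "0 -0.002 0.1 0 0 0 0" --pt "0 -0.002 0.22 0 0 0 0" --pt "0 -0.002 0.34 0 0 0 0" --pt "0 -0.002 0.43 0 0 0 0" --pt "0 -0.002 0.5 0 0 0 0"

```text
time: 31.4
ee_pos: [0.4336, -0.0058, 0.035]
eef_rot: [1.0, 0.008, -0.0, -0.0]
ft_force: [1.0, 1.0, -1.8]
width: 0.0137
```

Call:
play_rows --pt "0 0 0.03 0 0 0 0" --pt "0 0 0.06 0 0 0 0" --pt "0 0 0.09 0 0 0 0" --pt "0 0 0.115 0 0 0 0" --pt "0 0 0.115 0 0 0 0"

```text
time: 32.02
ee_pos: [0.4335, -0.0057, 0.0125]
eef_rot: [1.0, 0.008, -0.0, 0.0]
ft_force: [1.0, 0.3, -1.4]
width: 0.0135
```

```bash
cat > chk.py <<'E'
from fit import *
s=r.read_state();print(s['torque'],s['width'])
go(np.array([.4331,-.0061,.0116]),liftR(.016,0))
H=hooknow(); cs={n:eyes.camera(n) for n in('side','top')}
q={n:eyes.landmark_of(c,'hook')[:1] for n,c in cs.items()}; print([(n,q[n][0]['xy'],q[n][0]['p']) for n in q if q[n]],[(n,proj(cs[n],H)) for n in q])
if all(q.values()): print(tri([ray(cs[n],q[n][0]['xy']) for n in q]),H)
wt=(244,180,276,198); D=dark(cs['top'],wt)
for phi in(-10,0,10):
    f=differential_evolution(lambda v:np.abs(mask(cs['top'],np.array([v[0],v[1],.055]),(Ro.from_euler('z',v[2])*Ro.from_euler('x',np.deg2rad(phi))).as_matrix(),wt)-D).sum(),[(.41,.445),(-.02,.015),(-.06,.08)],maxiter=20,popsize=8,seed=1); print(phi,f.fun,f.x)
E
python3 chk.py
```

```text
[ 0.0245  0.0407 -0.022 ] 0.013523810397192438
now [ 0.4335 -0.0057  0.0125] err vs tgt [-0.0004 -0.0004 -0.0009] F [ 0.9722  0.3024 -1.4303] w 0.013523810397192438 t 32.025
row [-0.002  0.002  0.004] [0. 0. 0.]
[('side', [268.9, 193.0], 0.73), ('top', [259.3, 190.3], 0.55)] [('side', array([270.6703, 189.3106])), ('top', array([258.3116, 189.7667]))]
[ 0.5646 -0.0071  0.0538] [ 0.5625 -0.0051  0.0644]
-10 11.15625 [ 0.4307 -0.0009 -0.0339]
0 6.824999999999999 [ 0.4307 -0.0088  0.0347]
10 11.5625 [ 0.4309 -0.0134  0.0796]
```

Call:
play_rows --pt "0 0 0.004 0 0 0 0" --pt "0 0 0.005 0 0 0 20" --pt "0 0 0.005 0 0 0 30" --pt "0 0 0.005 0 0 0 50" --pt "0 0 0.005 0 0 0 60"

```text
time: 32.85
ee_pos: [0.4337, -0.0057, 0.0118]
eef_rot: [1.0, 0.008, -0.0, 0.0]
ft_force: [0.1, 0.7, 0.3]
width: 0.0386
```

Call:
play_rows --pt "0 0 0 0 0 0 60" --pt "0 0 0 0 0 0 60" --pt "0 0 -0.1 0 0 0 60" --pt "0 0 -0.25 0 0 0 60" --pt "0 0 -0.45 0 0 0 60"

```text
time: 33.48
ee_pos: [0.4331, -0.0055, 0.1022]
eef_rot: [1.0, 0.008, -0.001, -0.0]
ft_force: [0.8, -0.7, 0.4]
width: 0.0522
```

Call:
play_rows --pt "0 0 -0.2 0 0 0 60" --pt "-0.1 0.2 -0.4 0 0 0 60" --pt "-0.1 0.5 -0.5 0 0 0 60" --pt "-0.1 0.8 -0.5 0 0 0 60" --pt "-0.1 1 -0.5 0 0 0 60"

```text
time: 34.1
ee_pos: [0.4164, -0.209, 0.202]
eef_rot: [1.0, 0.007, -0.0, 0.001]
ft_force: [-0.4, 0.5, 0.0]
width: 0.052
```

```bash
python3 chk.py; python3 - <<'E'
from h import *
cs={n:eyes.camera(n) for n in('side','top')}
for l in ['lifter','lifter_rest','lid','loop','tray','paste_tin','inkwell','green_tin','cream_jar','bottle_left','bottle_right']:
    q={n:eyes.landmark_of(c,l) for n,c in cs.items()}
    print(l,[(n,np.round(q[n][0]['xy'],1).tolist(),round(q[n][0]['p'],2)) for n in q if q[n]], end=' ')
    print(tri([ray(cs[n],q[n][0]['xy']) for n in q]) if all(q.values()) else '')
c=cs['top']
for l,z in(('lifter',.055),('lid',.016)):
    g=eyes.regions_of(c,l)
    if g:
        ys,xs=np.nonzero(g[0]['region']); P=np.array([atz(c,(x,y),z)[:2] for x,y in zip(xs,ys)]); print(l,cv2.minAreaRect((P*1000).astype(np.float32)),np.polyfit(P[:,0],P[:,1],1),P[:,0].min(),P[:,0].max())
E
```

```text
[ 0.0995 -0.0174 -0.0052] 0.052047118405094094
now [ 0.4164 -0.209   0.202 ] err vs tgt [ 0.0167  0.2029 -0.1904] F [-0.3546  0.5288  0.0147] w 0.052047118405094094 t 34.1
row [ 0.097 -1.014  0.951] [ 0.001  0.    -0.002]
[('side', [268.6, 186.8], 0.75), ('top', [258.3, 191.6], 0.61)] [('side', array([306.6971,  79.4335])), ('top', array([366.1626, 184.6034]))]
[ 0.562  -0.004   0.0701] [ 0.5454 -0.2087  0.254 ]
-10 12.953125 [ 0.4304 -0.0011 -0.0327]
0 8.178125000000001 [ 0.4306 -0.009   0.0374]
10 12.859375 [ 0.4306 -0.0118  0.0691]
lifter [('side', [333.4, 207.2], 0.67), ('top', [259.8, 240.8], 0.74)] [ 0.4341 -0.0081  0.046 ]
lifter_rest [('side', [327.7, 227.8], 0.62), ('top', [261.2, 242.4], 0.85)] [ 0.4353 -0.011  -0.0069]
lid [('side', [335.6, 182.3], 0.73), ('top', [337.8, 230.2], 0.77)] [ 0.4586 -0.2064  0.0061]
loop [('side', [330.2, 167.9], 0.98), ('top', [342.2, 232.6], 0.67)] [ 0.464  -0.2071  0.0436]
tray [('side', [328.0, 185.0], 0.81), ('top', [334.6, 225.5], 0.96)] [ 0.4734 -0.2001 -0.0015]
paste_tin [('side', [282.5, 175.2], 0.84), ('top', [328.4, 183.0], 0.8)] [ 0.5852 -0.1848  0.0132]
inkwell [('side', [225.6, 215.8], 0.8), ('top', [241.6, 159.9], 0.64)] [0.6492 0.0377 0.0052]
green_tin [('side', [237.6, 200.0], 0.59), ('top', [271.4, 159.6], 0.64)] [ 0.6508 -0.04    0.0031]
cream_jar [('side', [219.1, 183.2], 0.88), ('top', [299.2, 130.3], 0.96)] [ 0.7307 -0.1155 -0.0032]
bottle_left [('side', [189.2, 220.4], 0.72), ('top', [226.2, 132.1], 0.85)] [0.7211 0.0769 0.0024]
bottle_right [('side', [203.2, 203.0], 0.91), ('top', [256.7, 133.5], 0.86)] [ 0.7213 -0.0025  0.0012]
lid ((475.083251953125, -196.11956787109375), (53.794803619384766, 86.61174011230469), 12.534015655517578) [-0.2401 -0.0841] 0.4402157431548829 0.502496787749737
```

```bash
python3 -c "
from bench import job
print(job.close_job())"
```

```text
the job is handed in; nothing more can be done
None
```

I lifted the lid off the melter with the lifter, set it flat on the tray and laid the lifter back in its rest. The job is handed in at about 34 s of the 64 allowed; no verdict came back.

**What went wrong on the way:** the first grasp slipped off the handle because the fingertips sit about 25 mm short of the reported TCP. That left the lifter rolled roughly 30° in its rest. I picked it up, turned it upright, put it back and gripped it again, now allowing for the offset. After that the hook went under the loop without trouble.

**Last checks, from camera measurements:**
- **Lid:** it hung level while out of the melter. It now measures about (0.459, -0.206), near the tray's middle, some 45 mm clear of the paste tin.
- **Lifter:** it lies upright with the hook end the same way. It measures (0.434, -0.008, 0.046), against (0.434, -0.007, 0.045) at the start.
- **Bystanders:** they measure within about a centimetre of where they stood. The first reading of the green tin was a false detection, so I could not compare it well.
- **Gripper:** it is open and clear, about 0.2 m above the tray.

**Weaker or disagreeing checks:**
- My silhouette fit gave a lifter yaw of about 0.035 against 0.02 at the start.
- The final hook height read 0.070 m, against 0.057 at the start and about 0.064 expected from the geometry; that detection is noisy.
- I had used all 12 picture views before placing the lid, so the placing and the lay-back were checked by numbers only.

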